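# Spring-mark the rivet spot on a leg-brace bar

## Robot

A 6-joint arm with a two-finger parallel gripper is mounted at the origin on the work surface. World frame = base frame: x ahead of the robot, y to its left, z up, the work surface at z = 0. Lengths are in m, angles in rad, forces in N, time in s.
With the tool pointing down it reaches from about 0.275 to 0.825 m from the base axis. Payload 4.9 kg.
Tool frame: the origin (TCP) lies at the very end of the fingers, on their centre line; the grasp point (between the pads) lies 19 mm behind it (robot.grip_depth is the z of the grasp point in the tool frame, in m); z points along the fingers, x is the direction in which the jaws open and shut, and the axes are right-handed (so a half turn about z gives the same grasp; the last joint's range is limited). The gripper opens to 85 mm and grips with 20 to 120 N. Pads are 22 mm wide; open, the fingers measure 114 mm over their backs; the gripper's body (76 mm by 85 mm) begins 54 mm behind the grasp point. The pads swing forward as they close: fully open they stand 13 mm farther back than shut.
Start: joints at [-1.248, 0.326, -0.193, 1.052, 0, 1.437], TCP at [0.243, -0.494, 0.199] pointing down, gripper open.
Joint ranges: [-2.65, 2.65], [-0.97, 1.79], [-1.3, 1.35], [-1.93, 2.1], [-1.47, 1.37], [-3.14, 3.14]. Speed limits (rad/s): [2.57, 2.57, 3.14, 3.14, 3.14, 3.14].

## Interface

Orientations are given as a rotation vector (axis times angle).
In Python, from cell import readout, cams, job, robot gives the robot as it stands.
- The arm moves only by the tool step_arm, never from a script. Its argument "commands" is a list of rows, each a list of 7 numbers: the closure, from 0 (fully open) to 1 (shut), then the shift along the world's x, y, z in m, then the turn, a rotation vector about the world's x, y, z in rad. A call has 1 to 12 rows; each row shifts and turns the commanded pose from where the row before left it; what a row does not reach is not made up. A row lasts 1/12 s, in which the tool goes at most 41.7 mm and 7.16 degrees, less where a joint would pass 70% of its speed; a pose out of reach is approached as far as the arm can. A call with a gripper value outside its range is refused whole. The fingers move at their own pace and stop on an object; "squeeze" is the grip in N (left out, the last holds). Time passes only in rows, so rows that do not move let the fingers close. It gives the time, the measured TCP pose, the force and the opening at its end, in the units of the state.
- readout.get_state(): the state, without advancing time (a new reading comes with each control period).
- cams.capture(name): name is "scene" or "top" or "wrist"; returns (picture, depth): 384x512x3 uint8, blue, green, red; 384x512 float32, m along the optical axis (not along the pixel's ray), 0 where there is no reading.
- cams.calibration(name): a dict with "fx", "fy", "cx", "cy" (pixels), "camera_from_world" (4x4, takes a point from world to camera coordinates); the wrist camera has in their place "hand_eye" (4x4, takes a point from camera to tool coordinates, whose origin is the TCP and whose axes are the tool frame's). Camera axes: x right, y down, z forward; pixel columns grow to the right and rows downward; lengths in m; the calibration is good to about 2 mm. The wrist camera is an equidistant fisheye: a pixel r from the principal point sees the ray r / f radians off the axis. A picture is of the moment at which its call begins: read the wrist's pose just before it. calibration takes no time and is no camera call.
- job.job_done(): hands the job in, once; it reports no verdict.
Trained networks look in the newest picture that a camera, given by its name, has taken for a name from the list of things; names that differ only in an ending like _2 or _b are one class to them, and where a whole thing is asked for, a point or a joint stands for the part that bears it (a point fixed in the world has none). Each returns a list of dicts, best first, with "score" (0 to 1); they miss things now and then, are a little off and sometimes report something else, mostly with a low value. They report only what shows in the picture. A call takes as long as a camera call. They do not tell look-alikes from the thing itself.
- cams.search_frame(label, camera): "position" ([column, row] in pixels, amid what is visible of it).
- cams.outline_of(label, camera): "region" (384x512 bool, what is visible of it) and "position" ([column, row] in pixels, amid what is visible of it).
- cams.spot_point(label, camera): "position" ([column, row] in pixels: a listed point, or the origin of a listed thing).
The state is a dict: "clock": time; "joint_positions": joint angles; "qvel": joint speeds; "joint_torque": joint torques, N m; "eef_pos": TCP position; "orientation": TCP orientation; "wrist_force": force on the tool from outside, world axes, zero at the start; "wrist_torque": the same for the moment, N m; "grip_width": finger opening in m.
Only numpy, scipy, OpenCV 4.12 (cv2) and the standard library are available. Lean on these libraries where they do the work, as an engineer would, in place of code of your own. Each camera call takes 0.05 s, during which the arm holds its last target.

## Task

Take the spring marker from its stand, put its nose down through the jig's green funnel onto the brace bar clamped below, and press straight down, gently, only until its spring trips with a snap, so that the rivet spot is marked. Ease off at the snap instead of pushing on, do not set the marker off anywhere else, then put it back upright in its stand and let go, leaving the other things on the bench where they are.

Things in the scene. Friction and masses are not known exactly. Their poses are not given: they have to be found in the camera images.
- marker_grip (a point): Centre of the barrel of the spring marker (automatic punch), a loose 0.25 kg tool, upright in its stand. Square steel barrel 22 x 22 mm, 90 mm long, red cap at its top; this point is 45 mm above its lower shoulder and 96 mm above the tip of the cocked nose. z up along the tool, x and y square to its flats. The upper 76 mm of the barrel stand clear of the stand.
- nose_tip (a point): Tip of the marker's nose, a round brass pin 6 mm across, rounded, 51 mm out of the barrel when cocked. Pressed on it, the marker yields on a spring: 4 N at first, 12 N after 2.5 mm. At 12 N the latch trips: the barrel snaps 3.6 mm down and the force drops suddenly to 5 N or less. It stays sprung (single shot, nose 47.4 mm out). Pressed on, it yields 2.8 mm more, then is rigid. z up along the tool.
- guide (a point): Centre of the rim of the jig's green funnel, 59 mm above the work surface; z up, y along the jig. The funnel is 7 mm high, narrows from 16 to 7.5 mm and leads into a 7.5 mm hole through the 12 mm guide plate. The brace bar lies under the hole; its height differs from job to job and is not measured: its top face is 20 to 38 mm below this point, to be found by feel.
- jig: Fixed jig: grey base 120 x 170 mm, over it an aluminium guide plate 66 x 100 mm, top 52 mm above the work surface, with two funnels 48 mm apart along y: green (+y, the one to use, the plate painted green round it) and grey. A flat steel brace bar 18 mm wide is clamped on packing under the plate, along y. Bar and jig bear at most 20 N from the marker. Origin under its centre.
- seat (a point): Marker's stand: fixed block 80 x 80 x 69 mm, wooden with a blue top. This point is the centre of the floor of its round recess (38 mm across, 14 mm deep), 55 mm above the work surface. The marker's square shoulder rests on that floor, its grip point 45 mm above this one, its nose hanging in a 13 mm wide hole 54 mm deep. z up.
- bowl: Bystander: black rubber mixing bowl, 110 mm across, 50 mm high; origin under its centre.
- jar: Bystander: white jar, 68 mm across, 80 mm high; origin under its centre.
- tin: Bystander: small brass-coloured rivet tin, 48 mm across, 35 mm high; origin under its centre.
- hammer_tool: Bystander: hammer lying on the bench, its length along its x.
- driver: Bystander: screwdriver lying on the bench, its length along its x.
- rasp: Bystander: steel rasp with a wooden handle, 270 mm long, lying along its x.
- spare: Bystander: spare flat brace bar 18 x 170 x 5 mm, lying along its y.
Things that resemble listed ones, but are neither listed nor needed, are in the scene too. What is shaped like the part that bears marker_grip but orange is not meant.

How it is judged:
On the way, in this order (a step that is already met when the one before it is completed fails the run):
1. the nose is down inside the green funnel's hole, the marker still cocked (horizontal distance between nose_tip and guide below 0.006 m and z of nose_tip in the frame of guide below -0.008 m and value of joint trip below 0.0005 m), for 0.1 s.
2. the spring has tripped with the nose on the bar in the green funnel's hole and the marker upright (horizontal distance between nose_tip and guide below 0.004 m and z of nose_tip in the frame of guide below -0.017 m and value of joint trip above 0.003 m and angle between marker_grip's own z axis and vertical below 0.12 rad), for 0.1 s.
At the end, for the whole second after the job is handed in: The marker is sprung (its latch moved more than 3 of 3.6 mm) and stands in its stand: barrel centre within 10 mm of the recess's axis, 41 to 49 mm above the recess's floor, within 0.12 rad of upright (horizontal distance between marker_grip and seat below 0.01 m and z of marker_grip in the frame of seat between 0.041 and 0.049 m and angle between marker_grip's own z axis and vertical below 0.12 rad and value of joint trip above 0.003 m); the robot touches nothing.
It fails at once if the marker is set off while its nose is not inside the green funnel's hole (value of joint trip between 0.0006 and 0.0022 m and not (horizontal distance between nose_tip and guide below 0.006 m and z of nose_tip in the frame of guide below -0.008 m)).
It fails at once if the marker presses on the brace bar with more than 20 N (contact force between marker and bar above 20 N).
It fails at once if the marker presses on the jig with more than 20 N (contact force between marker and jig above 20 N).
It fails at once if a bystander is moved by more than 30 mm (distance of any of bowl, jar, tin, hammer_tool, driver, rasp, spare from where it was at the start of the episode above 0.03 m).
It also fails if it takes over 58 s, if anything falls off the work surface, if the arm or the gripper's body presses on something with over 40 N, if the wrist force passes 120 N, or if a joint passes its speed limit or range.

## Working session

There is one attempt and no reset: what is moved stays moved. The work goes in short steps, Python scripts to look and compute and a tool call to move; the robot and the scene stay as the last step left them, time stands still between calls to the robot, and variables do not carry over. Pictures are saved under pics/ and viewed, and the job is handed in when it is done.

Besides the shell and the picture viewer there is one more tool, called after "Emit:" as a command line: name --pt "numbers of a row" for each row, then --argument value for the rest. step_arm: Moves the arm, as the interface text tells. Its arguments: {"type":"object","properties":{"commands":{"type":"array"},"squeeze":{"type":"number"}},"required":["commands"]}

```bash
mkdir -p pics; ls
cat > h.py <<'E'
import numpy as np, cv2
from cell import readout, cams, job, robot
def px2w(name,p,depth=None,z=None):
    c=cams.calibration(name);T=np.linalg.inv(np.array(c["camera_from_world"]))
    d=np.array([(p[0]-c["cx"])/c["fx"],(p[1]-c["cy"])/c["fy"],1.])
    if z is not None:
        r=T[:3,:3]@d;o=T[:3,3];return o+r*(z-o[2])/r[2]
    return T[:3,:3]@(d*depth)+T[:3,3]
E
python3 - <<'E'
from h import *
print(readout.get_state()); print(robot.grip_depth)
for n in ("scene","top","wrist"):
    im,d=cams.capture(n); cv2.imwrite(f"pics/a_{n}.png",im); np.save(f"a_{n}_d.npy",d)
    print(n,cams.calibration(n))
    for l in ("marker_grip","guide","seat"):
        print(l,[(np.round(x["position"],1),round(x["score"],2)) for x in cams.spot_point(l,n)])
E
```

```text
pics
{'clock': 0.0, 'joint_positions': array([-1.24820497e+00,  3.26937918e-01, -1.93568755e-01,  1.05197228e+00,
       -9.39492353e-06,  1.43664069e+00]), 'qvel': array([ 0.00152809,  0.00080168,  0.00050971, -0.00118747, -0.00213898,
       -0.00165417]), 'joint_torque': array([ 1.04912855e-03, -4.43395329e+01,  2.62442654e+01,  1.53656560e-02,
        1.17114805e-04, -7.55024843e-06]), 'eef_pos': array([ 0.24239964, -0.49301775,  0.19861085]), 'orientation': array([-2.66577894e+00,  1.66028017e+00,  2.04517434e-03]), 'wrist_force': array([-0.72413162,  0.14708632, -0.27614126]), 'wrist_torque': array([ 0.01271176, -0.03501063,  0.01142664]), 'grip_width': 0.08561229552114118}
-0.0187
scene {'fx': 456.351989709844, 'fy': 456.351989709844, 'cx': 260.2193715855607, 'cy': 192.28806552456203, 'camera_from_world': array([[-0.50996452,  0.86002977, -0.01688151,  0.28932164],
       [ 0.51165607,  0.28749949, -0.80966173, -0.22425452],
       [-0.69147976, -0.42153628, -0.58665399,  1.74789387],
       [ 0.        ,  0.        ,  0.        ,  1.        ]])}
marker_grip [(array([278.2, 23
[... 530 characters left out ...]
       ,  1.        ]])}
marker_grip [(array([184.7, 246.6]), 0.81), (array([231.3, 177.3]), 0.72), (array([182.6, 183.9]), 0.64)]
guide [(array([319.1, 206.4]), 0.58)]
seat [(array([188.8, 184.7]), 0.92)]
wrist {'fx': 297.3186396354542, 'fy': 297.3186396354542, 'cx': 254.57872219971892, 'cy': 194.16726859538898, 'hand_eye': array([[ 9.99999288e-01,  1.17691709e-03, -1.96890272e-04,
        -7.98685473e-04],
       [-1.08388723e-03,  9.64892406e-01,  2.62643238e-01,
        -6.53968010e-02],
       [ 4.99087243e-04, -2.62642838e-01,  9.64892994e-01,
        -1.74932619e-01],
       [ 0.00000000e+00,  0.00000000e+00,  0.00000000e+00,
         1.00000000e+00]])}
marker_grip []
guide []
seat []
```

View pics/a_scene.png

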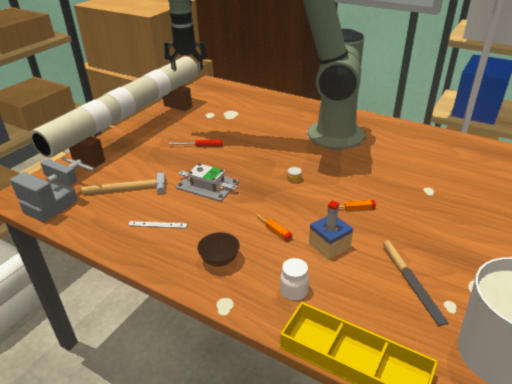

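View pics/a_top.png

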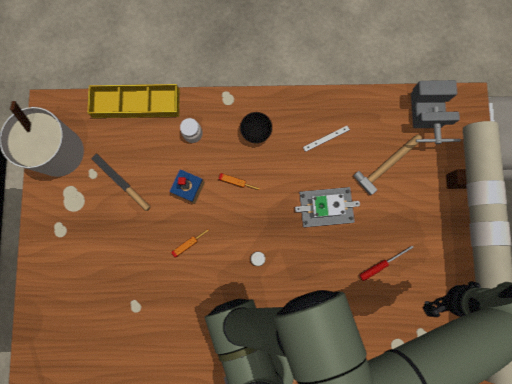

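Run:
```python
from h import *
for p,z in [((184.7,246.6),.1),((231.3,177.3),.1),((182.6,183.9),.1),((319.1,206.4),.059),((188.8,184.7),.055)]: print("top",p,px2w("top",p,z=z).round(4))
for p,z in [((278.2,234.7),.1),((360.4,204.7),.1),((333.3,215.9),.1),((295,181.3),.1),((211.4,167.3),.059),((331.4,229.5),.055)]: print("scene",p,px2w("scene",p,z=z).round(4))
for n in("top","scene"):
    im=cv2.imread(f"pics/a_{n}.png")
    c=im[130:290,130:390] if n=="top" else im[110:290,170:410]
    cv2.imwrite(f"pics/a_{n}_crop.png",cv2.resize(c,None,fx=3,fy=3,interpolation=cv2.INTER_CUBIC))
```

```text
top (184.7, 246.6) [0.3881 0.2268 0.1   ]
top (231.3, 177.3) [0.6031 0.0828 0.1   ]
top (182.6, 183.9) [0.5841 0.2362 0.1   ]
top (319.1, 206.4) [ 0.5124 -0.1954  0.059 ]
top (188.8, 184.7) [0.5891 0.2242 0.055 ]
scene (278.2, 234.7) [0.7206 0.1446 0.1   ]
scene (360.4, 204.7) [0.5056 0.2775 0.1   ]
scene (333.3, 215.9) [0.5853 0.2335 0.1   ]
scene (295, 181.3) [0.4927 0.0744 0.1   ]
scene (211.4, 167.3) [ 0.4994 -0.2209  0.059 ]
scene (331.4, 229.5) [0.5876 0.2327 0.055 ]
```

View pics/a_top_crop.png

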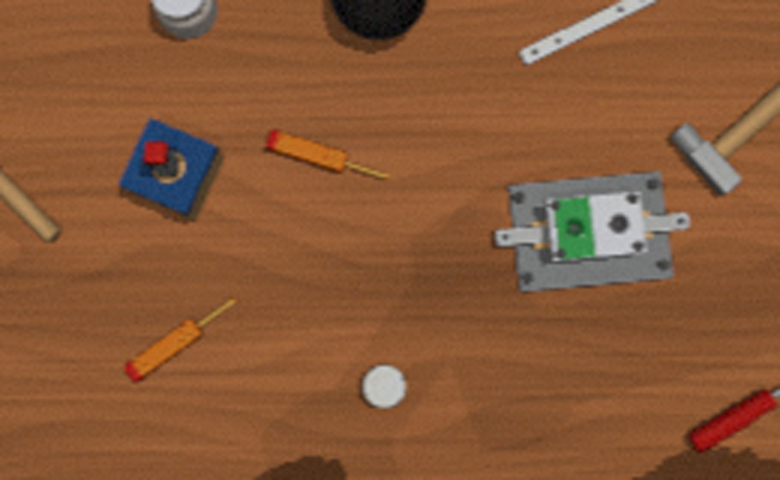

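View pics/a_scene_crop.png

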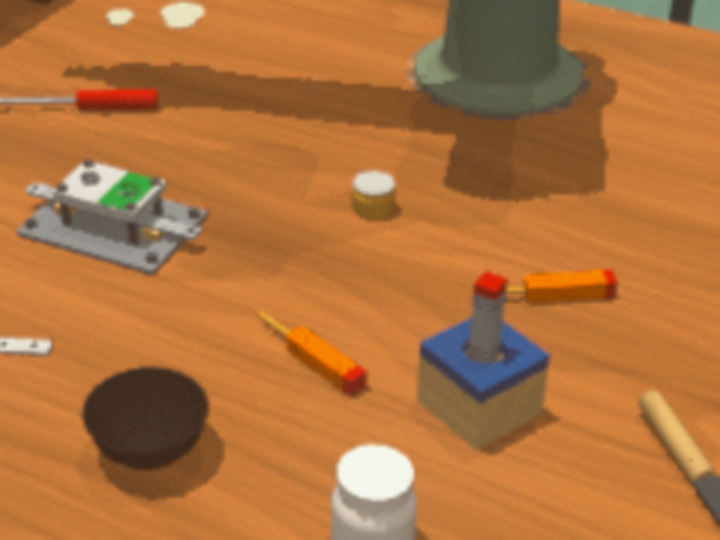

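Emit:
step_arm --pt "0 0.022 0.025 0.003 0 0 0" --pt "0 0.022 0.025 0.003 0 0 0" --pt "0 0.022 0.025 0.003 0 0 0" --pt "0 0.022 0.025 0.003 0 0 0" --pt "0 0.022 0.025 0.003 0 0 0" --pt "0 0.022 0.025 0.003 0 0 0" --pt "0 0.022 0.025 0.003 0 0 0" --pt "0 0.022 0.025 0.003 0 0 0" --pt "0 0.022 0.025 0.003 0 0 0" --pt "0 0.022 0.025 0.003 0 0 0" --pt "0 0.022 0.025 0.003 0 0 0" --pt "0 0.022 0.02 0.003 0 0 0"

```text
clock: 1.6
eef_pos: [0.5074, -0.1966, 0.2357]
orientation: [-2.667, 1.66, -0.0]
wrist_force: [0.7, -0.1, 0.2]
grip_width: 0.0859
```

Emit:
step_arm --pt "0 0 0 0 0 0 0" --pt "0 0 0 0 0 0 0" --pt "0 0 0 0 0 0 0"

```text
clock: 1.85
eef_pos: [0.5062, -0.1987, 0.2352]
orientation: [2.666, -1.66, -0.001]
wrist_force: [-0.6, -0.6, -0.1]
grip_width: 0.0853
```

```bash
cat >> h.py <<'E'
from scipy.spatial.transform import Rotation as Ro
def wT(s=None):
    s=s or readout.get_state()
    T=np.eye(4);T[:3,:3]=Ro.from_rotvec(s["orientation"]).as_matrix();T[:3,3]=s["eef_pos"]
    return T@np.array(cams.calibration("wrist")["hand_eye"])
def wray(p):
    c=cams.calibration("wrist");v=np.array([(p[0]-c["cx"])/c["fx"],(p[1]-c["cy"])/c["fy"]]);r=np.hypot(*v)
    return np.array([*(v/max(r,1e-9)*np.sin(r)),np.cos(r)])
def w2w(p,T,z):
    d=T[:3,:3]@wray(p);return T[:3,3]+d*(z-T[2,3])/d[2]
def proj(P,T):
    c=cams.calibration("wrist");q=np.linalg.inv(T)@np.array([*P,1]);r=np.arctan2(np.hypot(q[0],q[1]),q[2]);u=q[:2]/np.hypot(q[0],q[1])*r
    return np.array([c["cx"]+u[0]*c["fx"],c["cy"]+u[1]*c["fy"]])
E
python3 - <<'E'
from h import *
s=readout.get_state();print(s["clock"],s["eef_pos"],s["orientation"],s["joint_positions"])
T=wT(s);np.save("b_T.npy",T)
im,d=cams.capture("wrist"); cv2.imwrite("pics/b_wrist.png",im);np.save("b_d.npy",d)
r=cams.spot_point("guide","wrist")
for x in r: print(x, w2w(x["position"],T,.059))
E
```

```text
1.85 [ 0.50622267 -0.19870731  0.2351722 ] [ 2.66649801e+00 -1.66014551e+00 -8.09153568e-04] [-5.09491503e-01  2.94148501e-01 -1.44834552e-01  1.13235285e+00
 -5.01697250e-04  2.17503945e+00]
{'position': [265.1, 164.9], 'score': 0.72} [ 0.51674527 -0.2065119   0.059     ]
{'position': [440.1, 144.0], 'score': 0.71} [ 0.65307213 -0.40557187  0.059     ]
```

View pics/b_wrist.png

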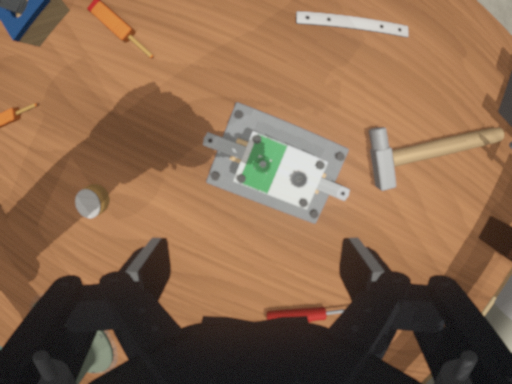

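Run:
```python
from h import *
im=cv2.imread("pics/b_wrist.png");d=np.load("b_d.npy");T=np.load("b_T.npy")
cv2.imwrite("pics/b_crop.png",cv2.resize(im[100:225,195:355],None,fx=5,fy=5,interpolation=cv2.INTER_CUBIC))
print(d[160:168,258:270].round(4)); print(T[:3,3])
for p in [(263,164),(299,179)]: print(w2w(p,T,.059))
```

```text
[[0.3535 0.3543 0.3571 0.3559 0.3576 0.3573 0.3578 0.3561 0.3548 0.3527
  0.3526 0.3532]
 [0.3539 0.3574 0.3574 0.3888 0.388  0.3891 0.361  0.3581 0.3575 0.3548
  0.3526 0.3534]
 [0.3573 0.359  0.3883 0.3884 0.3901 0.3885 0.3894 0.3597 0.3581 0.3566
  0.3537 0.3519]
 [0.3579 0.3602 0.3894 0.3893 0.3887 0.3914 0.3891 0.3704 0.3601 0.3575
  0.356  0.3522]
 [0.3589 0.3587 0.3896 0.3895 0.388  0.3887 0.389  0.3665 0.3594 0.3584
  0.3568 0.3535]
 [0.3599 0.3608 0.3673 0.3899 0.3906 0.3909 0.3701 0.3628 0.3596 0.3581
  0.3562 0.3546]
 [0.358  0.3598 0.3612 0.3664 0.3681 0.3671 0.3641 0.3601 0.3608 0.3578
  0.3549 0.3543]
 [0.359  0.3586 0.3613 0.3615 0.3626 0.3619 0.3606 0.359  0.359  0.3571
  0.3554 0.3559]]
[ 0.56467922 -0.16909936  0.41005725]
[ 0.51660616 -0.20377133  0.059     ]
[ 0.51971055 -0.25129448  0.059     ]
```

View pics/b_crop.png

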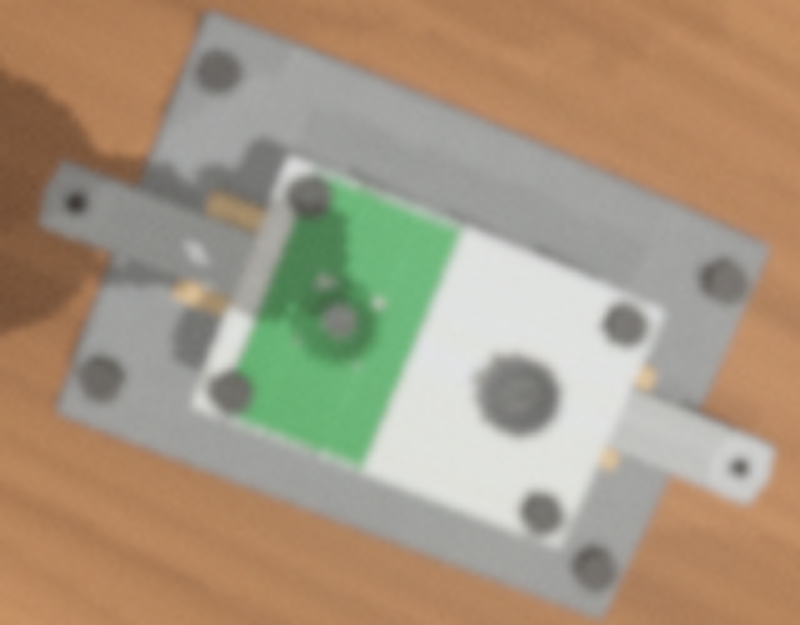

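Run:
```python
from h import *
d=np.load("b_d.npy");T=np.load("b_T.npy")
def w(u,v):
    r=wray((u,v));return (T@np.array([*(r/r[2]*d[v,u]),1]))[:3]
for u0,v0,r in [(261,163,1),(275,160,3),(253,178,2),(310,170,3),(217,144,4),(336,189,3),(240,115,2),(298,179,1)]:
    P=np.array([w(u,v) for u in range(u0-r,u0+r+1) for v in range(v0-r,v0+r+1)]);print((u0,v0),np.median(P,0).round(4))
```

```text
(261, 163) [ 0.5118 -0.2043  0.0239]
(275, 160) [ 0.5267 -0.2152  0.0532]
(253, 178) [ 0.4949 -0.2011  0.0536]
(310, 170) [ 0.5351 -0.2597  0.0523]
(217, 144) [ 0.5092 -0.1414  0.0235]
(336, 189) [ 0.5261 -0.3128  0.0238]
(240, 115) [ 0.556  -0.1516  0.0144]
(298, 179) [ 0.5163 -0.2552  0.041 ]
```

Emit:
step_arm --pt "0 0.007 0.038 0.002 0 0 0" --pt "0 0.007 0.038 0.002 0 0 0" --pt "0 0.007 0.038 0.002 0 0 0" --pt "0 0.007 0.038 0.002 0 0 0" --pt "0 0.007 0.038 0.002 0 0 0" --pt "0 0.007 0.038 0.002 0 0 0" --pt "0 0.007 0.038 0.002 0 0 0" --pt "0 0.007 0.038 0.002 0 0 0" --pt "0 0.007 0.038 0.002 0 0 0" --pt "0 0.007 0.038 0.002 0 0 0" --pt "0 0.007 0.038 0.002 0 0 0" --pt "0 0.002 0.014 0.002 0 0 0"

```text
clock: 2.95
eef_pos: [0.5859, 0.2366, 0.259]
orientation: [-2.667, 1.658, 0.001]
wrist_force: [-1.2, -0.5, -1.0]
grip_width: 0.0855
```

Emit:
step_arm --pt "0 0 0 0 0 0 0" --pt "0 0 0 0 0 0 0" --pt "0 0 0 0 0 0 0"

```text
clock: 3.2
eef_pos: [0.5855, 0.2316, 0.2591]
orientation: [2.664, -1.663, -0.0]
wrist_force: [-0.2, -0.8, -0.5]
grip_width: 0.0852
```

Run:
```python
from h import *
s=readout.get_state();print(s["clock"],s["eef_pos"],s["orientation"],s["joint_positions"])
T=wT(s);np.save("c_T.npy",T)
im,d=cams.capture("wrist"); cv2.imwrite("pics/c_wrist.png",im);np.save("c_d.npy",d)
for l,z in (("marker_grip",.1),("seat",.055)):
  for x in cams.spot_point(l,"wrist"): print(l,x, w2w(x["position"],T,z))
x=cams.outline_of("marker_grip","wrist")
for i,k in enumerate(x): print(k["score"],k["position"],k["region"].sum()); np.save(f"c_m{i}.npy",k["region"])
```

```text
3.2 [0.58553402 0.23159412 0.25913552] [ 2.66424322e+00 -1.66281229e+00 -1.88519342e-04] [ 2.59820340e-01  4.52912574e-01  1.49539924e-01  1.26825696e+00
 -6.16436705e-04  2.94655203e+00]
marker_grip {'position': [253.1, 170.2], 'score': 0.87} [0.58683349 0.23502703 0.1       ]
marker_grip {'position': [195.7, 266.4], 'score': 0.75} [0.44165022 0.24674102 0.1       ]
marker_grip {'position': [346.3, 187.7], 'score': 0.64} [0.61759732 0.12607297 0.1       ]
seat {'position': [256.1, 164.7], 'score': 0.8} [0.58733028 0.2312057  0.055     ]
0.83 [349.6, 189.2] 1005
0.82 [256.0, 171.7] 768
0.76 [199.2, 264.4] 1027
```

View pics/c_wrist.png

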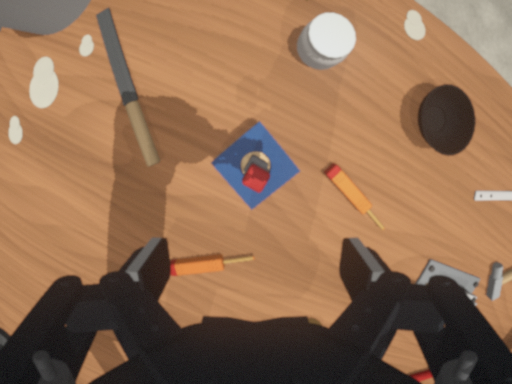

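Run:
```python
from h import *
im=cv2.imread("pics/c_wrist.png");T=np.load("c_T.npy")
c=cv2.resize(im[115:215,205:305],None,fx=6,fy=6,interpolation=cv2.INTER_CUBIC)
cv2.imwrite("pics/c_crop.png",c)
b,g,r=[im[...,i].astype(int) for i in range(3)]
m=((r>110)&(g<60)&(b<70)).astype(np.uint8); m[:115]=0;m[215:]=0;m[:,:205]=0;m[:,305:]=0
n,l,s,ce=cv2.connectedComponentsWithStats(m);k=1+s[1:,4].argmax();print(s[k],ce[k])
cap=max(cv2.findContours((l==k).astype(np.uint8),0,1)[0],key=len)
print(cv2.minAreaRect(cap))
P=np.array([w2w(p[0],T,.15)[:2] for p in cap],np.float32);print(cv2.minAreaRect(P))
```

```text
[243 165  26  16 225] [256.96444444 173.52888889]
((255.5, 172.5), (15.0, 25.0), 90.0)
((0.5943459272384644, 0.23583300411701202), (0.014880902133882046, 0.024429822340607643), 26.111461639404297)
```

View pics/c_crop.png

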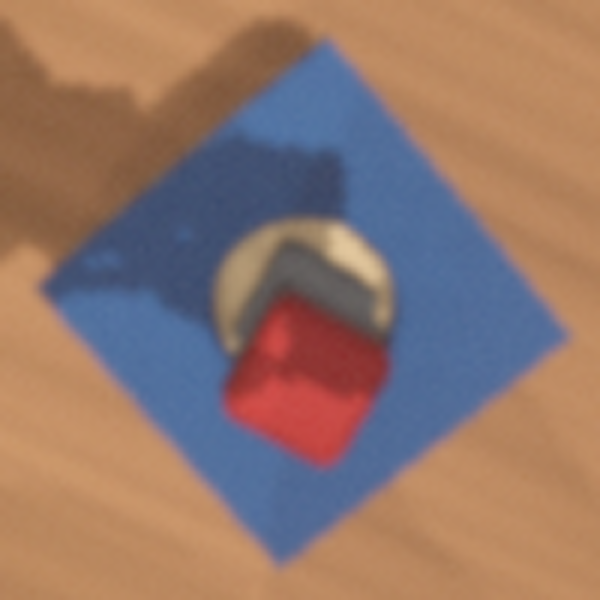

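Run:
```python
from h import *
T=np.load("c_T.npy");d=np.load("c_d.npy")
print("capdepth",d[172:185,250:262:3].round(3))
def w(u,v):
    r=wray((u,v));return (T@np.array([*(r/r[2]*d[v,u]),1]))[:3]
print([w(u,v).round(4) for u,v in ((256,178),(253,180),(258,175),(215,165),(230,175),(290,170))])
zt=w(256,178)[2]
C=np.array([w2w((205+x/6,115+y/6),T,zt)[:2] for x,y in [(225,400),(325,468),(388,372),(285,297)]])
print(C,C.mean(0))
for i in range(4):
    e=C[(i+1)%4]-C[i];print(np.hypot(*e),np.degrees(np.arctan2(e[1],e[0])))
S=np.array([w2w((205+x/6,115+y/6),T,.069)[:2] for x,y in [(40,288),(282,566),(570,338),(325,38)]])
print(S.mean(0)); 
for i in range(4):
    e=S[(i+1)%4]-S[i];print(np.hypot(*e),np.degrees(np.arctan2(e[1],e[0])))
```

```text
capdepth [[0.292 0.293 0.292 0.292]
 [0.292 0.294 0.294 0.293]
 [0.293 0.293 0.294 0.294]
 [0.294 0.292 0.292 0.293]
 [0.292 0.293 0.293 0.293]
 [0.293 0.293 0.295 0.292]
 [0.294 0.294 0.294 0.294]
 [0.294 0.294 0.294 0.295]
 [0.294 0.294 0.294 0.294]
 [0.296 0.294 0.294 0.295]
 [0.295 0.296 0.294 0.294]
 [0.296 0.295 0.295 0.296]
 [0.296 0.297 0.296 0.296]]
[array([0.5889, 0.2326, 0.1459]), array([0.5858, 0.2344, 0.1463]), array([0.5926, 0.2322, 0.1464]), array([0.5667, 0.2784, 0.0694]), array([0.5635, 0.256 , 0.07  ]), array([0.6023, 0.1914, 0.0696])]
[[0.57963764 0.24299159]
 [0.57647491 0.22293508]
 [0.59577427 0.22087569]
 [0.59955147 0.2416522 ]] [0.58785957 0.23211364]
0.020304348033389538 -98.96123474331135
0.019408922125915593 -6.090843580240439
0.021117064400537167 79.69607224346429
0.01995882124715636 176.15210947809942
[0.58693273 0.23159189]
0.07884273652847816 -114.22065013961742
0.0785476731921482 -24.24531028070233
0.08065843386003844 65.88265221929139
0.0784224849611795 157.08122228848185
```

Emit:
step_arm --pt "0 0.002 0 -0.006 0 0 0.11" --pt "0 0 0 -0.006 0 0 0.11" --pt "0 0 0 -0.006 0 0 0.11" --pt "0 0 0 -0.006 0 0 0.11" --pt "0 0 0 -0.006 0 0 0.11" --pt "0 0 0 -0.006 0 0 0.11" --pt "0 0 0 -0.006 0 0 0.11" --pt "0 0 0 -0.006 0 0 0.11" --pt "0 0 0 -0.006 0 0 0.105" --pt "0 0 0 0 0 0 0" --pt "0 0 0 0 0 0 0" --pt "0 0 0 0 0 0 0"

```text
clock: 4.4
eef_pos: [0.5878, 0.2329, 0.2059]
orientation: [-3.135, 0.207, -0.001]
wrist_force: [-1.1, -0.9, 0.3]
grip_width: 0.0851
```

Run:
```python
from h import *
s=readout.get_state();print(s["clock"],s["eef_pos"],s["orientation"],s["joint_positions"])
print(Ro.from_rotvec(s["orientation"]).as_matrix().round(4))
T=wT(s);np.save("d_T.npy",T)
im,d=cams.capture("wrist"); cv2.imwrite("pics/d_wrist.png",im);np.save("d_d.npy",d)
c=proj((.5875,.232,.146),T);print(c)
x,y=int(c[0])-60,int(c[1])-60
print(x,y);cv2.imwrite("pics/d_crop.png",cv2.resize(im[y:y+120,x:x+120],None,fx=5,fy=5,interpolation=cv2.INTER_CUBIC))
```

```text
4.4 [0.58783677 0.23290145 0.2058789 ] [-3.13465036e+00  2.07077055e-01 -7.53263731e-04] [ 2.60587501e-01  4.77264314e-01  5.38030944e-02  1.14684566e+00
 -4.98057740e-05  1.96331343e+00]
[[ 9.913e-01 -1.315e-01  5.000e-04]
 [-1.315e-01 -9.913e-01  1.000e-04]
 [ 5.000e-04 -1.000e-04 -1.000e+00]]
[255.79792899 198.43849554]
195 138
```

View pics/d_crop.png

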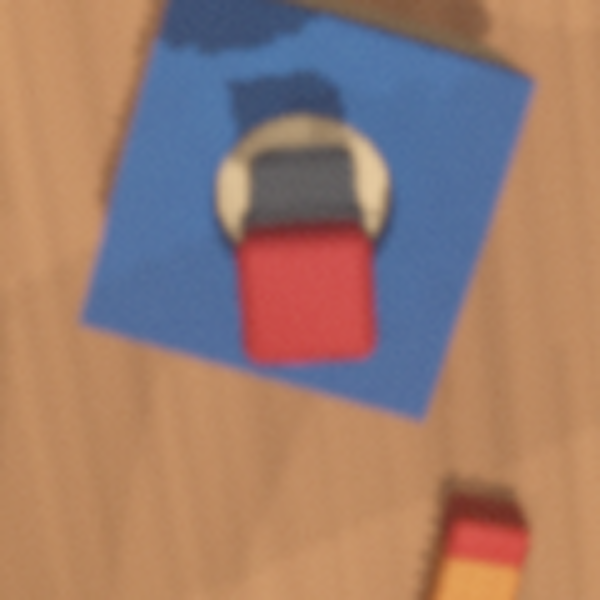

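View pics/d_wrist.png

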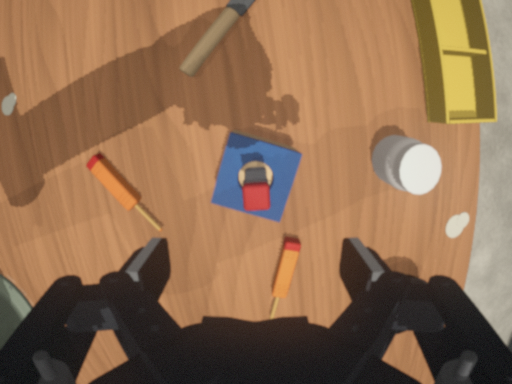

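Emit:
step_arm --pt "0 0 -0.001 -0.02 0 0 0.03" --pt "0 0 0 -0.02 0 0 0" --pt "0 0 0 -0.02 0 0 0" --pt "0 0 0 -0.02 0 0 0" --pt "0 0 0 -0.02 0 0 0" --pt "0 0 0 -0.015 0 0 0" --pt "0 0 0 -0.005 0 0 0" --pt "0 0 0 0 0 0 0" --pt "0 0 0 0 0 0 0" --pt "0 0 0 0 0 0 0"

```text
clock: 5.28
eef_pos: [0.5887, 0.2327, 0.0869]
orientation: [-3.137, 0.156, -0.004]
wrist_force: [0.6, 0.0, 0.1]
grip_width: 0.0854
```

Run:
```python
from h import *
s=readout.get_state();print(s["clock"],s["eef_pos"],s["wrist_force"])
im,d=cams.capture("wrist"); cv2.imwrite("pics/e_wrist.png",im)
im,d=cams.capture("scene"); cv2.imwrite("pics/e_scene.png",cv2.resize(im[130:290,230:430],None,fx=3.5,fy=3.5,interpolation=cv2.INTER_CUBIC))
```

```text
5.2833 [0.58870943 0.23266965 0.08687432] [0.61578701 0.00293242 0.12962068]
```

View pics/e_wrist.png

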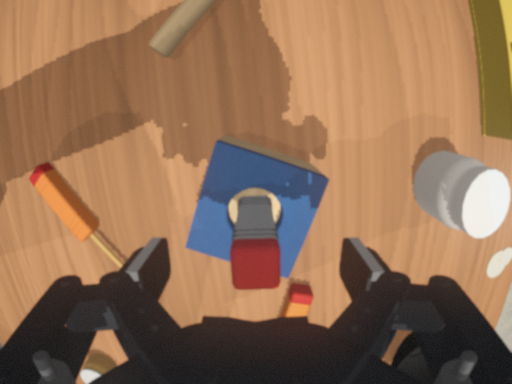

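View pics/e_scene.png

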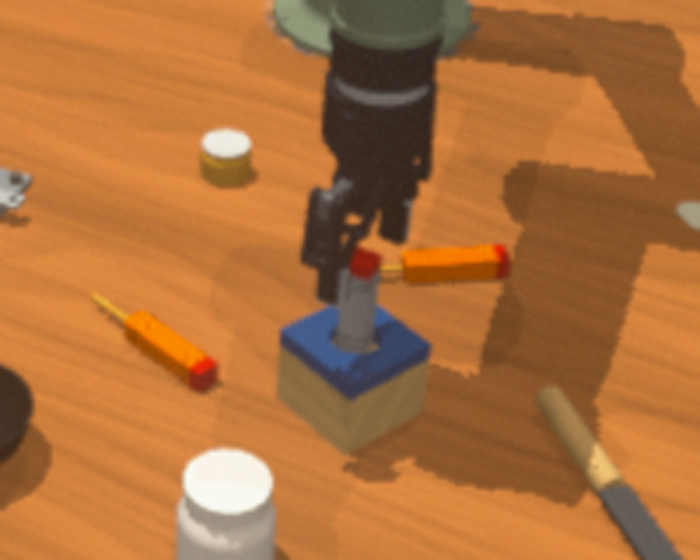

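Run:
```python
from h import *
T=wT();s=readout.get_state()
R=Ro.from_rotvec(s["orientation"]).as_matrix()
c=cams.calibration("scene");M=c["camera_from_world"]
for off in [(0,0,0),(0.0425,0,-.013),(-.0425,0,-.013),(0,0,-.059)]:
    P=s["eef_pos"]+R@np.array(off);q=M@np.array([*P,1]);u=np.array([c["cx"]+c["fx"]*q[0]/q[2],c["cy"]+c["fy"]*q[1]/q[2]])
    print(off,P.round(4),"scene",u.round(1),"crop",((u-[230,130])*3.5).round(0),"wrist",proj(P,T).round(1))
print(proj((.5875,.232,.146),T))
im,d=cams.capture("top"); cv2.imwrite("pics/e_top.png",cv2.resize(im[130:250,130:280],None,fx=5,fy=5,interpolation=cv2.INTER_CUBIC))
```

```text
(0, 0, 0) [0.5886 0.2327 0.0868] scene [332.1 220.4] crop [357. 317.] wrist [256.5 223.3]
(0.0425, 0, -0.013) [0.6309 0.2285 0.0999] scene [324.3 225.2] crop [330. 333.] wrist [327.5 230.5]
(-0.0425, 0, -0.013) [0.5463 0.2369 0.0997] scene [340.3 208.3] crop [386. 274.] wrist [185.5 230.4]
(0, 0, -0.059) [0.5885 0.2327 0.1458] scene [333.9 202.4] crop [364. 253.] wrist [257.1 270.1]
[255.03326603 271.76574826]
```

View pics/e_top.png

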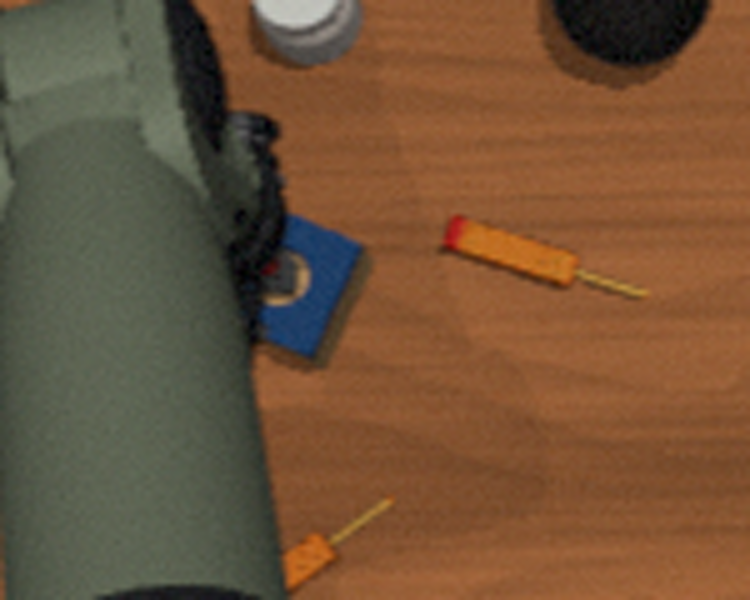

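Run:
```python
from h import *
im,d=cams.capture("wrist");c=cams.calibration("wrist");H=np.array(c["hand_eye"])
def t(u,v):
    r=wray((u,v));return (H@np.array([*(r/r[2]*d[v,u]),1]))[:3]
for p in [(150,245),(155,250),(160,255),(165,260),(160,280),(165,290),(140,260),(350,245),(345,260),(348,280),(345,290),(375,270)]: print(p,d[p[1],p[0]].round(3),t(*p).round(4))
```

```text
(150, 245) 0.127 [-0.0483 -0.011  -0.0583]
(155, 250) 0.123 [-0.0445 -0.0107 -0.0626]
(160, 255) 0.127 [-0.0435 -0.007  -0.0599]
(165, 260) 0.133 [-0.0433 -0.0016 -0.0543]
(160, 280) 0.126 [-0.0439  0.0041 -0.0634]
(165, 290) 0.298 [-0.0972  0.1109  0.0856]
(140, 260) 0.112 [-0.0474 -0.0114 -0.0737]
(350, 245) 0.127 [ 0.0416 -0.0112 -0.0581]
(345, 260) 0.134 [ 0.0416 -0.0013 -0.0537]
(348, 280) 0.126 [ 0.0411  0.004  -0.0633]
(345, 290) 0.299 [0.0963 0.1115 0.0869]
(375, 270) 0.104 [ 0.0443 -0.0118 -0.0825]
```

Run:
```python
from h import *
im,d=cams.capture("wrist");c=cams.calibration("wrist");H=np.array(c["hand_eye"])
v,u=np.mgrid[0:384,0:512];X=(u-c["cx"])/c["fx"];Y=(v-c["cy"])/c["fy"];r=np.hypot(X,Y)+1e-9
ray=np.stack([X/r*np.tan(r),Y/r*np.tan(r),np.ones_like(r)],-1)*d[...,None]
P=ray@H[:3,:3].T+H[:3,3]
for sgn in(-1,1):
    m=(P[...,0]*sgn>.03)&(P[...,0]*sgn<.07)&(abs(P[...,1])<.03)&(d>0)&(P[...,2]<.06)
    q=P[m];print(sgn,len(q),np.percentile(q[:,2],[50,90,99,100]).round(3)); o=np.argsort(-q[:,2])[:6];print(q[o].round(4),u[m][o],v[m][o])
m=(abs(P[...,0])<.02)&(abs(P[...,1])<.02)&(P[...,2]<-.03)
print(np.median(P[m],0), m.sum())
print("cap",P[262:275,250:260].reshape(-1,3).mean(0))
```

```text
-1 13441 [-0.106  0.016  0.018  0.019]
[[-0.0419  0.0203  0.0187]
 [-0.0345 -0.0251  0.0187]
 [-0.0333  0.0109  0.0187]
 [-0.0358  0.017   0.0187]
 [-0.0403 -0.0061  0.0186]
 [-0.04    0.0026  0.0186]] [198 205 209 206 198 199] [240 178 228 236 205 217]
1 13234 [-0.104  0.016  0.019  0.059]
[[ 0.036  -0.0297  0.0592]
 [ 0.0451 -0.0266  0.059 ]
 [ 0.0366 -0.0291  0.0579]
 [ 0.044  -0.0268  0.0578]
 [ 0.049  -0.0253  0.0575]
 [ 0.0389 -0.0284  0.0573]] [301 312 302 311 317 305] [162 166 163 166 168 164]
[-0.00033678 -0.01123075 -0.11752645] 12272
cap [-0.00117293 -0.00141718 -0.05958653]
```

Emit:
step_arm --pt "0.5 0 0 0 0 0 0" --pt "0.5 0 0 0 0 0 0" --pt "0.5 0 0 0 0 0 0" --pt "0.5 0 0 0 0 0 0" --pt "0.5 0 0 0 0 0 0" --squeeze 60

```text
clock: 5.95
eef_pos: [0.5875, 0.2324, 0.0853]
orientation: [3.138, -0.156, -0.0]
wrist_force: [0.5, -0.8, -0.2]
grip_width: 0.0425
```

Run:
```python
from h import *
print(readout.get_state()["grip_width"])
im,d=cams.capture("wrist");c=cams.calibration("wrist");H=np.array(c["hand_eye"])
cv2.imwrite("pics/f_wrist.png",im)
v,u=np.mgrid[0:384,0:512];X=(u-c["cx"])/c["fx"];Y=(v-c["cy"])/c["fy"];r=np.hypot(X,Y)+1e-9
ray=np.stack([X/r*np.tan(r),Y/r*np.tan(r),np.ones_like(r)],-1)*d[...,None]
P=ray@H[:3,:3].T+H[:3,3]
m=(abs(P[...,0])>.015)&(abs(P[...,0])<.07)&(abs(P[...,1])<.014)&(d>0)&(P[...,2]<.008)
q=P[m];o=np.argsort(-q[:,2])[:10];print(q[o].round(4),u[m][o],v[m][o])
im,d=cams.capture("scene"); cv2.imwrite("pics/f_scene.png",cv2.resize(im[130:290,230:430],None,fx=3.5,fy=3.5,interpolation=cv2.INTER_CUBIC))
```

```text
0.042468743897385704
[[-0.0225  0.0001 -0.0338]
 [-0.0224 -0.0006 -0.034 ]
 [-0.0225  0.0023 -0.0341]
 [ 0.0201  0.0026 -0.0346]
 [-0.0224  0.0008 -0.0347]
 [ 0.02    0.0002 -0.0347]
 [-0.0224  0.0002 -0.0347]
 [ 0.02    0.0013 -0.0348]
 [ 0.02    0.0019 -0.0348]
 [-0.0225  0.0025 -0.0348]] [214 214 214 295 214 295 214 295 295 214] [246 245 250 251 248 247 247 249 250 251]
```

View pics/f_wrist.png

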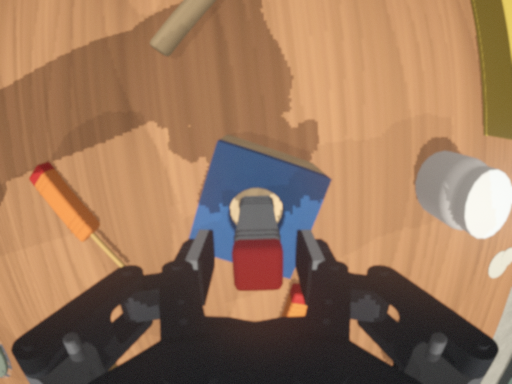

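View pics/f_scene.png

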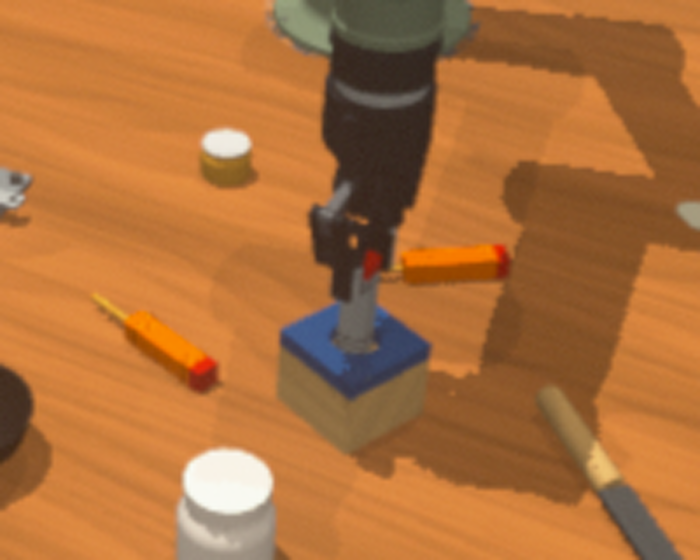

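Emit:
step_arm --pt "0.5 0 0 -0.005 0 0 0" --pt "0.5 0 0 -0.005 0 0 0" --pt "0.6 0 0 0 0 0 0" --pt "0.7 0 0 0 0 0 0" --pt "0.8 0 0 0 0 0 0" --pt "0.9 0 0 0 0 0 0" --pt "1 0 0 0 0 0 0" --pt "1 0 0 0 0 0 0" --pt "1 0 0 0 0 0 0" --pt "1 0 0 0 0 0 0" --squeeze 60

```text
clock: 6.88
eef_pos: [0.5875, 0.2324, 0.0753]
orientation: [3.138, -0.155, -0.0]
wrist_force: [-0.7, -0.2, -1.8]
grip_width: 0.0213
```

Run:
```python
from h import *
s=readout.get_state();print(s["clock"],s["grip_width"],s["eef_pos"],s["wrist_force"],s["wrist_torque"])
im,d=cams.capture("wrist")
cv2.imwrite("pics/g_wrist.png",im[150:350,130:380])
im,d=cams.capture("scene"); cv2.imwrite("pics/g_scene.png",cv2.resize(im[130:290,230:430],None,fx=3.5,fy=3.5,interpolation=cv2.INTER_CUBIC))
```

```text
6.8833 0.02125212839292801 [0.58753856 0.23238805 0.07531152] [-0.68122149 -0.16757444 -1.75413331] [ 0.02615266  0.02098567 -0.053684  ]
```

View pics/g_wrist.png

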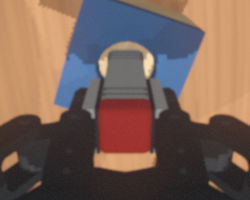

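View pics/g_scene.png

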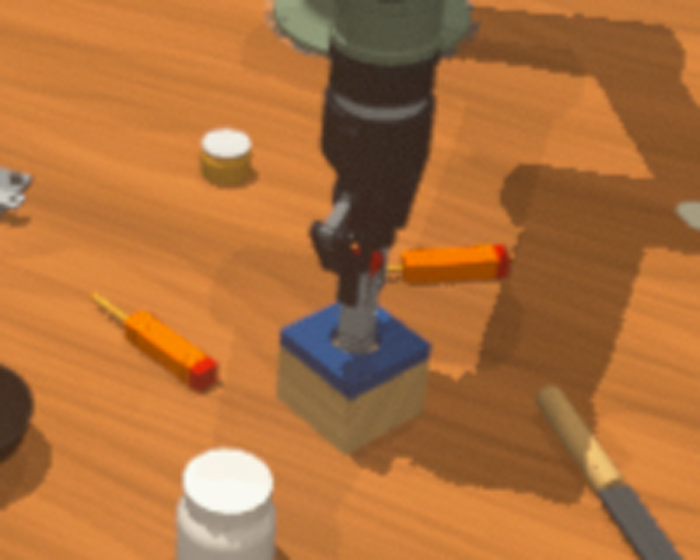

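Emit:
step_arm --pt "1 0 0 0.004 0 0 0" --pt "1 0 0 0.008 0 0 0" --pt "1 0 0 0.012 0 0 0" --pt "1 0 0 0.015 0 0 0" --pt "1 0 0 0.015 0 0 0" --pt "1 0 0 0.015 0 0 0" --pt "1 0 0 0.015 0 0 0" --pt "1 0 0 0.014 0 0 0" --pt "1 0 0 0.008 0 0 0" --pt "1 0 0 0.004 0 0 0" --pt "1 0 0 0 0 0 0" --pt "1 0 0 0 0 0 0"

```text
clock: 7.98
eef_pos: [0.5874, 0.2323, 0.1851]
orientation: [3.138, -0.156, -0.001]
wrist_force: [1.3, -0.2, -2.9]
grip_width: 0.0217
```

Run:
```python
from h import *
s=readout.get_state();print(s["clock"],s["grip_width"],s["eef_pos"],s["wrist_force"],s["wrist_torque"])
im,d=cams.capture("wrist")
cv2.imwrite("pics/i_wrist.png",im)
im,d=cams.capture("scene"); cv2.imwrite("pics/i_scene.png",cv2.resize(im[90:250,230:430],None,fx=3.5,fy=3.5,interpolation=cv2.INTER_CUBIC))
```

```text
7.9833 0.02166192189066606 [0.58740972 0.23231226 0.18507054] [ 1.32814108 -0.21890144 -2.8603443 ] [-0.05100605  0.00424356 -0.04755776]
```

View pics/i_wrist.png

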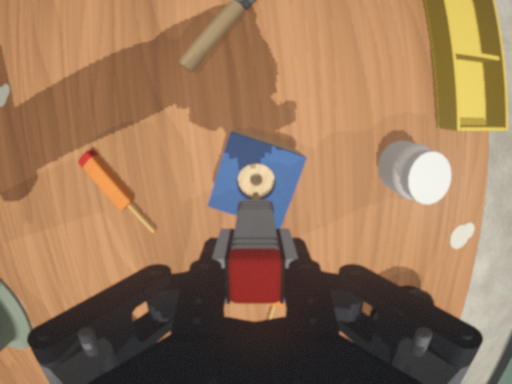

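View pics/i_scene.png

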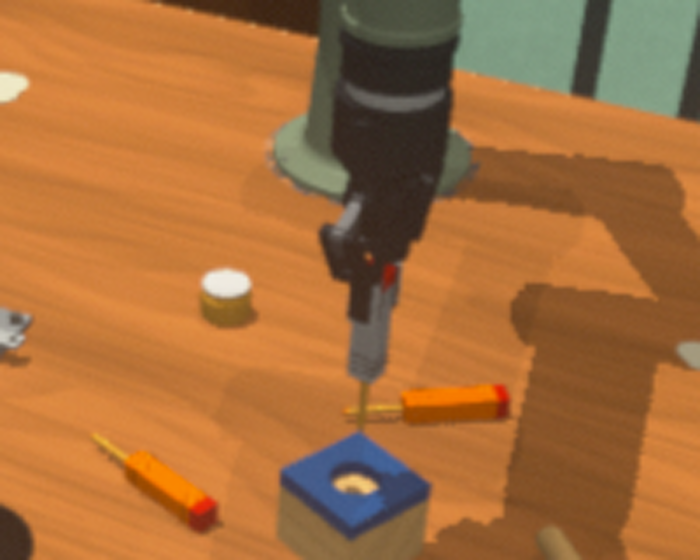

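Run:
```python
from h import *
T=wT();s=readout.get_state()
c=cams.calibration("scene");M=c["camera_from_world"]
for z in (.114,.165,.255):
    q=M@np.array([*s["eef_pos"][:2],z,1]);u=np.array([c["cx"]+c["fx"]*q[0]/q[2],c["cy"]+c["fy"]*q[1]/q[2]]);print(z,((u-[230,90])*3.5).round(1))
im=cv2.imread("pics/i_wrist.png");cv2.imwrite("pics/i_c2.png",cv2.resize(im[130:310,200:320],None,fx=3.3,fy=3.3,interpolation=cv2.INTER_CUBIC))
print(w2w((256,180),T,.055), [proj((*s["eef_pos"][:2],z),T).round(1) for z in (.165,.255)])
```

```text
0.114 [360.6 426.6]
0.165 [366.  370.9]
0.255 [376.3 265.1]
[0.58684795 0.23140519 0.055     ] [array([256.4, 213.4]), array([257. , 284.2])]
```

View pics/i_c2.png

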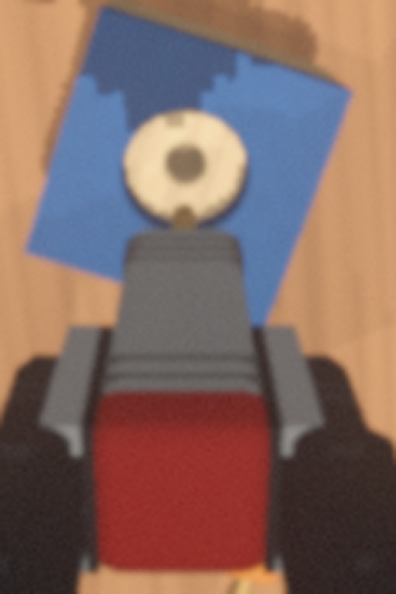

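Run:
```python
from h import *
T=wT();s=readout.get_state();x,y,_=s["eef_pos"]
for z in (.114,.125,.165): print(z,((proj((x,y,z),T)-[200,130])*3.3).round(1))
# direct barrel bottom front edge corners, tool y=-.011 => world y+.011
print([((proj((x+a,y+.011,.165),T)-[200,130])*3.3).round(1) for a in(-.011,.011)], [((proj((x+a,y+.011,.255),T)-[200,130])*3.3).round(1) for a in(-.011,.011)],[((proj((x+a,y-.011,.255),T)-[200,130])*3.3).round(1) for a in(-.011,.011)])
```

```text
0.114 [185.4 211.2]
0.125 [185.5 222.8]
0.165 [186.  275.1]
[array([127.9, 229.7]), array([234.1, 219.8])] [array([ 88.5, 439.1]), array([271.3, 423.6])] [array([112. , 584.3]), array([281. , 570.8])]
```

Emit:
step_arm --pt "1 -0.003 -0.018 0 0 0 0" --pt "1 -0.006 -0.036 0 0 0 0" --pt "1 -0.006 -0.04 0 0 0 0" --pt "1 -0.007 -0.04 0 0 0 0" --pt "1 -0.007 -0.04 0 0 0 0" --pt "1 -0.007 -0.04 0 0 0 0" --pt "1 -0.007 -0.04 0 0 0 0" --pt "1 -0.007 -0.04 0 0 0 0" --pt "1 -0.007 -0.04 0 0 0 0" --pt "1 -0.006 -0.04 0 0 0 0" --pt "1 -0.005 -0.036 0 0 0 0" --pt "1 -0.003 -0.026 0 0 0 0"

```text
clock: 9.08
eef_pos: [0.5153, -0.2066, 0.1846]
orientation: [3.137, -0.159, -0.002]
wrist_force: [1.1, -0.5, -2.3]
grip_width: 0.0209
```

Emit:
step_arm --pt "1 0 0 -0.01 0 0 0" --pt "1 0 0 -0.01 0 0 0" --pt "1 0 0 -0.01 0 0 0" --pt "1 0 0 0 0 0 0" --pt "1 0 0 0 0 0 0" --pt "1 0 0 0 0 0 0"

```text
clock: 9.58
eef_pos: [0.5168, -0.2025, 0.1553]
orientation: [-3.138, 0.153, 0.001]
wrist_force: [0.1, 0.1, -1.7]
grip_width: 0.0217
```

```bash
cat > look.py <<'E'
from h import *
import sys
k=sys.argv[1]
s=readout.get_state();print(s["clock"],s["grip_width"],s["eef_pos"],s["wrist_force"],Ro.from_rotvec(s["orientation"]).as_matrix()[:,2].round(4))
T=wT(s);np.save(k+"_T.npy",T)
im,d=cams.capture("wrist");cv2.imwrite(f"pics/{k}_wrist.png",im);np.save(k+"_d.npy",d)
c=cv2.resize(im[110:250,180:340],None,fx=5,fy=5,interpolation=cv2.INTER_CUBIC);cv2.imwrite(f"pics/{k}_wc.png",c)
x,y,z=s["eef_pos"];print("tip",proj((x,y,z-.0713),T),"guide",proj((.5166,-.2035,.059),T))
im,d=cams.capture("scene"); cv2.imwrite(f"pics/{k}_scene.png",cv2.resize(im[70:230,130:330],None,fx=4,fy=4,interpolation=cv2.INTER_CUBIC))
im,d=cams.capture("top"); cv2.imwrite(f"pics/{k}_top.png",im)
E
python3 look.py j
```

```text
9.5833 0.021652926242575435 [ 0.51678781 -0.20247059  0.15529831] [ 0.12935567  0.13423764 -1.6725328 ] [-4.e-04  3.e-04 -1.e+00]
tip [256.06667057 193.78000901] guide [255.87602421 187.92611994]
```

View pics/j_wc.png

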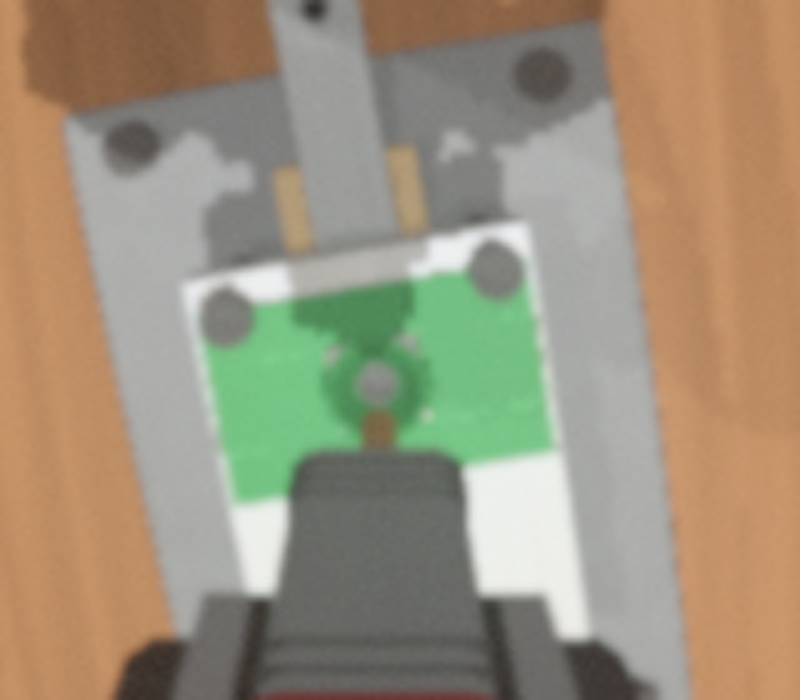

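View pics/j_scene.png

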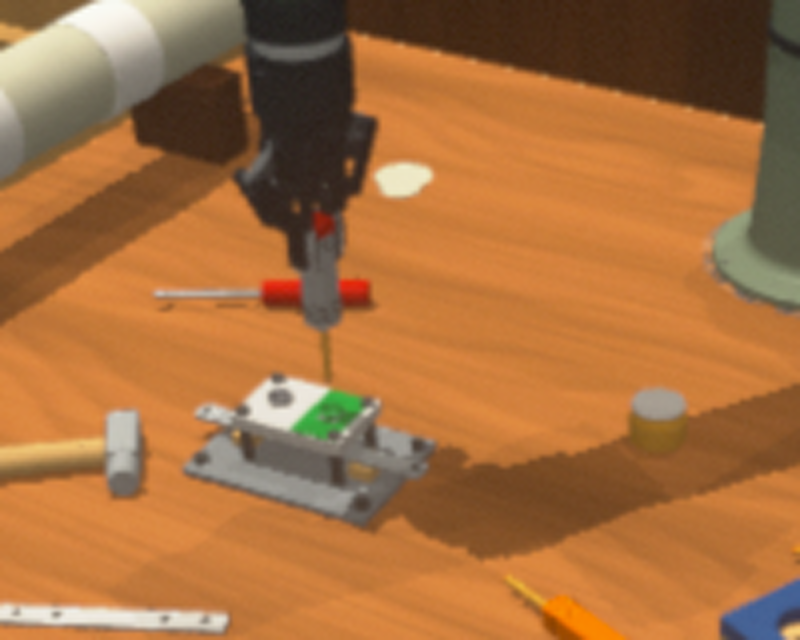

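Run:
```python
from h import *
T=np.load("j_T.npy")
print(w2w((255.4,186.6),T,.059),w2w((255.4,187.6),T,.059))
x,y,z=.51679,-.20247,.1553
for n,o in(("scene",(188,140)),("top",(300,190))):
    c=cams.calibration(n);M=c["camera_from_world"]
    for P in [(x,y,z-.0713),(x,y,.059),(x+.005,y,.059),(x,y+.005,.059)]:
        q=M@np.array([*P,1]);u=np.array([c["cx"]+c["fx"]*q[0]/q[2],c["cy"]+c["fy"]*q[1]/q[2]]);print(n,u.round(2),((u-o)*12).round(0))
im,d=cams.capture("scene");cv2.imwrite("pics/j_s2.png",cv2.resize(im[140:190,188:248],None,fx=12,fy=12,interpolation=cv2.INTER_CUBIC))
im,d=cams.capture("wrist")
print(cams.spot_point("guide","wrist"),cams.spot_point("nose_tip","wrist"))
```

```text
[ 0.51627682 -0.20217981  0.059     ] [ 0.51618466 -0.20314282  0.059     ]
scene [212.31 164.76] [292. 297.]
scene [212.93 171.45] [299. 377.]
scene [212.01 172.21] [288. 387.]
scene [214.23 171.87] [315. 382.]
top [322.29 204.01] [267. 168.]
top [321.27 205.  ] [255. 180.]
top [321.22 203.45] [255. 161.]
top [319.71 205.02] [236. 180.]
[{'position': [257.2, 189.5], 'score': 0.92}] [{'position': [252.5, 195.0], 'score': 0.59}]
```

View pics/j_s2.png

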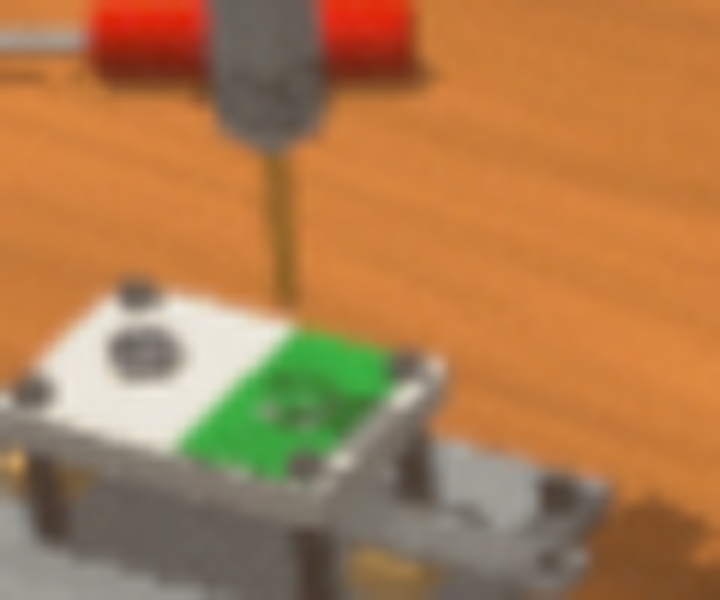

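Run:
```python
from h import *
for k,(u0,u1,v0,v1) in (("b",(250,277,152,178)),("j",(242,270,173,200))):
    T=np.load(k+"_T.npy");d=np.load(k+"_d.npy");print(k)
    for v in range(v0,v1):
        row=[]
        for u in range(u0,u1):
            r=wray((u,v));row.append("%3d"%round(1e3*(T@np.array([*(r/r[2]*d[v,u]),1]))[2]))
        print(v," ".join(row))
```

```text
b
152  53  52  52  53  54  53  55  53  55  54  53  52  53  53  53  54  54  52  53  52  54  52  55  53  54  52  53
153  54  53  52  54  53  55  53  54  54  53  54  53  53  52  53  53  52  54  52  53  53  53  53  54  52  55  54
154  53  54  54  53  54  53  53  54  53  53  54  53  54  54  54  52  52  53  53  54  51  54  52  52  54  52  55
155  54  54  53  53  54  53  54  52  54  51  54  54  53  53  53  52  53  53  52  51  55  52  53  54  53  53  55
156  52  54  54  53  54  54  53  54  53  51  53  53  52  54  54  52  53  53  54  53  54  54  53  54  53  54  52
157  52  54  53  53  54  52  55  54  52  57  59  59  59  59  59  59  54  53  52  53  53  54  54  53  53  53  54
158  55  52  54  53  54  53  52  55  58  59  59  59  59  58  60  60  59  59  53  53  53  54  54  54  52  53  53
159  53  54  54  53  53  54  53  60  60  59  58  58  57  57  59  59  59  59  58  53  53  53  53  53  54  52  54
160  52  53  53  54  54  53  59  61  58  58  55  56  54  54  54  56  57  59  59  59  52  52  52  54  54  53  54
161  53  52  53  53  54  58  60  59  58  55  55  24  24  23  51  54  55  57  60  59  57  5
[... 4247 characters left out ...]
  54
194  53  52  55  53  58  58  60  59  59  58  89  93  96  96  94  94  92  57  58  58  60  58  54  53  52  54  54  54
195  53  54  53  53  53  59  59  59  59  58  92  96  99  99  99  98  95  60  59  59  61  60  52  54  53  54  52  54
196  53  53  54  53  53  53  53  59  60  58  97 100 102 101 102 100 100  58  59  58  58  53  53  54  54  53  53  53
197  53  53  54  55  53  52  53  54  60  58  98 102 104 105 104 103 102  60  59  53  53  54  53  54  53  53  54  53
198  53  54  54  52  54  52  54  53  52  53 103 106 108 107 107 107 105  53  54  54  54  54  53  53  53  55  53  52
199  52  53  53  54  53 330  53  54  54  52 330 109 110 112 110 109 107  53  53  53  54  54  52  53  55  53  54  53
```

```bash
cat > fit.py <<'E'
from h import *
from scipy.optimize import least_squares
def pts(k):
    T=np.load(k+"_T.npy");d=np.load(k+"_d.npy");c=cams.calibration("wrist")
    v,u=np.mgrid[0:384,0:512];X=(u-c["cx"])/c["fx"];Y=(v-c["cy"])/c["fy"];r=np.hypot(X,Y)+1e-9
    ray=np.stack([X/r*np.tan(r),Y/r*np.tan(r),np.ones_like(r)],-1)*d[...,None]
    return ray@T[:3,:3].T+T[:3,3],d
def ring(k,g=(.5165,-.2025)):
    P,d=pts(k);q=P[(np.hypot(P[...,0]-g[0],P[...,1]-g[1])<.015)&(d>0)&(P[...,2]>.0575)&(P[...,2]<.063)]
    f=least_squares(lambda p:np.hypot(q[:,0]-p[0],q[:,1]-p[1])-p[2],[*g,.009],loss="soft_l1",f_scale=.001)
    return f.x,len(q)
def nose(k,xy,ztip):
    P,d=pts(k);q=P[(np.hypot(P[...,0]-xy[0],P[...,1]-xy[1])<.008)&(d>0)&(P[...,2]>ztip+.006)&(P[...,2]<ztip+.046)]
    f=least_squares(lambda p:np.hypot(q[:,0]-p[0]-p[2]*(q[:,2]-ztip),q[:,1]-p[1]-p[3]*(q[:,2]-ztip))-.003,[*xy,0,0],loss="soft_l1",f_scale=.0005)
    return f.x,len(q)
E
python3 - <<'E'
from fit import *
print(ring("b"),ring("j")); print(nose("j",(.5168,-.2025),.084))
E
```

```text
(array([ 0.5154951 , -0.20349539,  0.00872249]), 113) (array([ 0.51569509, -0.20352312,  0.00879407]), 153)
(array([ 0.51617529, -0.20254759, -0.00840394,  0.00859358]), 44)
```

Emit:
step_arm --pt "1 -0.0005 -0.001 -0.006 0 0 0" --pt "1 0 0 -0.006 0 0 0" --pt "1 0 0 -0.006 0 0 0" --pt "1 0 0 -0.004 0 0 0" --pt "1 0 0 0 0 0 0" --pt "1 0 0 0 0 0 0"

```text
clock: 10.43
eef_pos: [0.5157, -0.2045, 0.1328]
orientation: [-3.137, 0.156, 0.002]
wrist_force: [-0.5, 0.2, -2.3]
grip_width: 0.0212
```

```bash
python3 look.py k
python3 - <<'E'
from fit import *
g=ring("k");print(g);s=readout.get_state();print(nose("k",s["eef_pos"][:2],s["eef_pos"][2]-.0713))
E
```

```text
10.4333 0.02121753657035231 [ 0.51569228 -0.20445153  0.13277093] [-0.49778921  0.23968975 -2.28633039] [-1.1e-03  6.0e-04 -1.0e+00]
tip [256.12865782 193.79555852] guide [257.05826189 191.8964249 ]
(array([ 0.5156473 , -0.20324153,  0.00862517]), 169)
(array([ 0.51503375, -0.20438134, -0.00703027, -0.00126322]), 43)
```

View pics/k_wc.png

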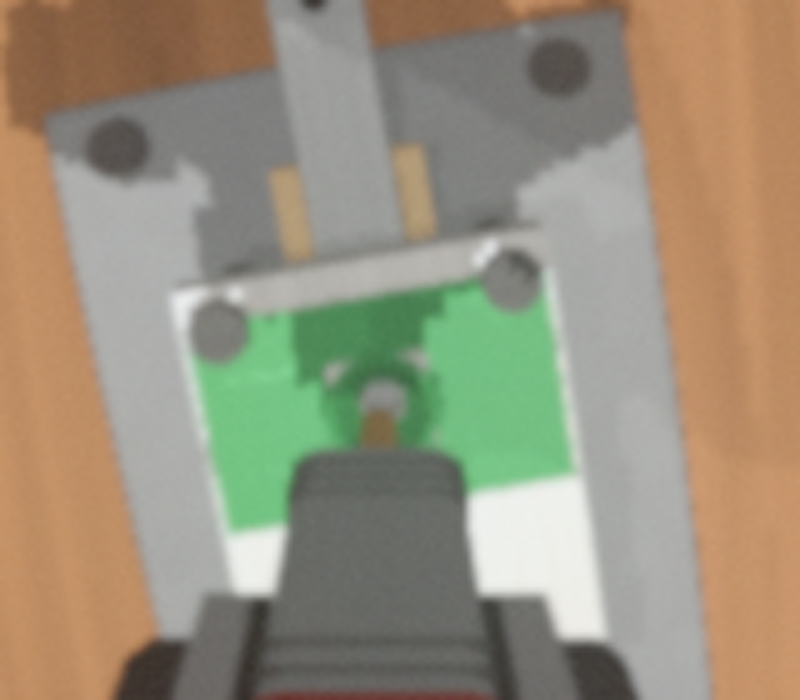

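Emit:
step_arm --pt "1 0.0005 0.0008 0 0 0 0" --pt "1 0 0 -0.003 0 0 0" --pt "1 0 0 -0.003 0 0 0" --pt "1 0 0 -0.003 0 0 0" --pt "1 0 0 -0.002 0 0 0" --pt "1 0 0 0 0 0 0"

```text
clock: 11.08
eef_pos: [0.5161, -0.2036, 0.1217]
orientation: [-3.137, 0.155, 0.002]
wrist_force: [-1.1, 0.0, -2.4]
grip_width: 0.0211
```

```bash
python3 look.py l
python3 - <<'E'
from fit import *
g=ring("l");print(g);s=readout.get_state();print(nose("l",s["eef_pos"][:2],s["eef_pos"][2]-.0713))
E
```

```text
11.0833 0.021055502882281047 [ 0.51614017 -0.20355714  0.12165684] [-1.10831628  0.02558342 -2.41771499] [-1.1e-03  6.0e-04 -1.0e+00]
tip [256.12768074 193.7942366 ] guide [256.70445274 196.38704945]
(array([ 0.51574717, -0.20380208,  0.00876633]), 148)
(array([ 0.52219265, -0.20100565, -0.31305318, -0.1072661 ]), 80)
```

View pics/l_wc.png

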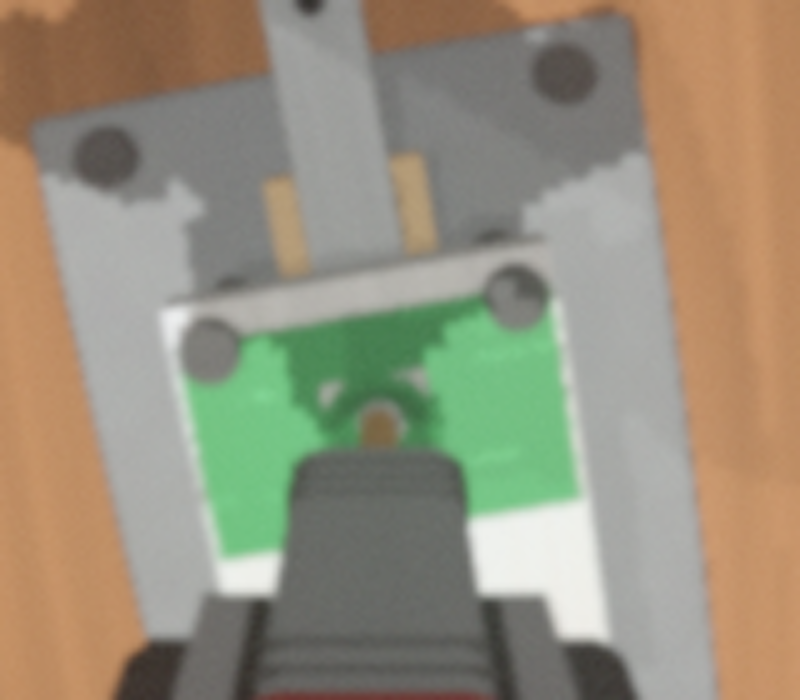

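Emit:
step_arm --pt "1 0 0 -0.003 0 0 0" --pt "1 0 0 -0.003 0 0 0" --pt "1 0 0 -0.003 0 0 0" --pt "1 0 0 0 0 0 0"

```text
clock: 11.57
eef_pos: [0.5161, -0.2036, 0.1125]
orientation: [-3.137, 0.155, 0.002]
wrist_force: [-0.3, -0.6, -2.2]
grip_width: 0.0212
```

Emit:
step_arm --pt "1 0 0 -0.003 0 0 0" --pt "1 0 0 -0.003 0 0 0" --pt "1 0 0 -0.002 0 0 0" --pt "1 0 0 0 0 0 0" --pt "1 0 0 0 0 0 0"

```text
clock: 11.98
eef_pos: [0.5164, -0.2037, 0.1052]
orientation: [-3.138, 0.155, 0.001]
wrist_force: [0.0, -0.9, -2.7]
grip_width: 0.0217
```

Emit:
step_arm --pt "1 0 0 -0.002 0 0 0" --pt "1 0 0 -0.002 0 0 0" --pt "1 0 0 -0.001 0 0 0" --pt "1 0 0 0 0 0 0"

```text
clock: 12.32
eef_pos: [0.5164, -0.2037, 0.1001]
orientation: [-3.138, 0.155, 0.001]
wrist_force: [-0.1, 0.0, -2.2]
grip_width: 0.0214
```

Emit:
step_arm --pt "1 0 0 -0.001 0 0 0" --pt "1 0 0 -0.001 0 0 0" --pt "1 0 0 -0.001 0 0 0" --pt "1 0 0 0 0 0 0"

```text
clock: 12.65
eef_pos: [0.5165, -0.2038, 0.0972]
orientation: [-3.138, 0.155, 0.0]
wrist_force: [-0.0, -0.6, -2.5]
grip_width: 0.0216
```

Emit:
step_arm --pt "1 0 0 -0.001 0 0 0" --pt "1 0 0 -0.001 0 0 0" --pt "1 0 0 0 0 0 0"

```text
clock: 12.9
eef_pos: [0.5165, -0.2038, 0.0952]
orientation: [-3.138, 0.155, 0.0]
wrist_force: [0.1, -0.9, -2.3]
grip_width: 0.0213
```

Near the expected bar height; now 0.5 mm feelers.

Emit:
step_arm --pt "1 0 0 -0.0005 0 0 0" --pt "1 0 0 -0.0005 0 0 0"

```text
clock: 13.07
eef_pos: [0.5167, -0.2039, 0.0944]
orientation: [3.138, -0.155, 0.0]
wrist_force: [0.2, -0.6, -2.2]
grip_width: 0.0215
```

Emit:
step_arm --pt "1 0 0 -0.0005 0 0 0" --pt "1 0 0 0 0 0 0"

```text
clock: 13.23
eef_pos: [0.5167, -0.2039, 0.0939]
orientation: [3.138, -0.155, 0.0]
wrist_force: [0.2, -0.7, -2.5]
grip_width: 0.0215
```

Emit:
step_arm --pt "1 0 0 -0.0005 0 0 0" --pt "1 0 0 0 0 0 0"

```text
clock: 13.4
eef_pos: [0.5167, -0.2039, 0.0937]
orientation: [3.138, -0.155, 0.001]
wrist_force: [-0.8, 0.6, -0.5]
grip_width: 0.0213
```

Emit:
step_arm --pt "1 0 0 -0.0005 0 0 0" --pt "1 0 0 0 0 0 0"

```text
clock: 13.57
eef_pos: [0.5167, -0.2039, 0.0932]
orientation: [3.138, -0.155, 0.001]
wrist_force: [-0.7, 0.5, 2.9]
grip_width: 0.0216
```

Emit:
step_arm --pt "1 0 0 -0.0005 0 0 0" --pt "1 0 0 0 0 0 0"

```text
clock: 13.73
eef_pos: [0.5168, -0.2039, 0.0927]
orientation: [3.138, -0.155, 0.001]
wrist_force: [-1.1, 0.6, 4.4]
grip_width: 0.0214
```

Emit:
step_arm --pt "1 0 0 -0.0005 0 0 0" --pt "1 0 0 0 0 0 0"

```text
clock: 13.9
eef_pos: [0.5168, -0.2039, 0.0922]
orientation: [3.137, -0.155, 0.001]
wrist_force: [-1.3, 0.1, 6.1]
grip_width: 0.0213
```

Emit:
step_arm --pt "1 0 0 -0.0005 0 0 0" --pt "1 0 0 0 0 0 0"

```text
clock: 14.07
eef_pos: [0.5168, -0.204, 0.0918]
orientation: [3.137, -0.155, 0.001]
wrist_force: [-1.1, 1.2, 6.1]
grip_width: 0.0213
```

Emit:
step_arm --pt "1 0 0 -0.0005 0 0 0" --pt "1 0 0 0 0 0 0"

```text
clock: 14.23
eef_pos: [0.5169, -0.204, 0.0914]
orientation: [3.137, -0.155, 0.001]
wrist_force: [-1.7, 0.9, 8.8]
grip_width: 0.0209
```

Net ≈11 N; smaller steps now.

Emit:
step_arm --pt "1 0 0 -0.0003 0 0 0" --pt "1 0 0 0 0 0 0"

```text
clock: 14.4
eef_pos: [0.5169, -0.204, 0.0912]
orientation: [3.137, -0.155, 0.001]
wrist_force: [-2.2, 1.1, 8.6]
grip_width: 0.0215
```

Emit:
step_arm --pt "1 0 0 -0.0003 0 0 0" --pt "1 0 0 0 0 0 0"

```text
clock: 14.57
eef_pos: [0.5169, -0.204, 0.0911]
orientation: [3.137, -0.155, 0.001]
wrist_force: [-2.1, 1.2, 9.2]
grip_width: 0.0213
```

Emit:
step_arm --pt "1 0 0 -0.0003 0 0 0" --pt "1 0 0 0 0 0 0"

```text
clock: 14.73
eef_pos: [0.5169, -0.204, 0.0908]
orientation: [3.137, -0.155, 0.001]
wrist_force: [-2.8, 1.6, 9.8]
grip_width: 0.0215
```

Emit:
step_arm --pt "1 0 0 -0.0003 0 0 0" --pt "1 0 0 0 0 0 0"

```text
clock: 14.9
eef_pos: [0.5169, -0.204, 0.0906]
orientation: [3.137, -0.155, 0.001]
wrist_force: [-2.8, 0.1, 9.7]
grip_width: 0.0214
```

Emit:
step_arm --pt "1 0 0 -0.0003 0 0 0" --pt "1 0 0 0 0 0 0"

```text
clock: 15.07
eef_pos: [0.517, -0.204, 0.0904]
orientation: [3.137, -0.155, 0.002]
wrist_force: [-2.5, 1.4, 10.0]
grip_width: 0.0215
```

Emit:
step_arm --pt "1 0 0 0 0 0 0" --pt "1 0 0 0 0 0 0" --squeeze 110

```text
clock: 15.23
eef_pos: [0.517, -0.2041, 0.0895]
orientation: [3.137, -0.156, 0.001]
wrist_force: [-0.3, 0.1, 1.9]
grip_width: 0.0209
```

Emit:
step_arm --pt "1 0 0 -0.0003 0 0 0" --pt "1 0 0 0 0 0 0"

```text
clock: 15.4
eef_pos: [0.517, -0.2041, 0.0892]
orientation: [3.137, -0.155, 0.001]
wrist_force: [0.4, -0.3, 4.3]
grip_width: 0.0209
```

Emit:
step_arm --pt "1 0 0 0.001 0 0 0" --pt "1 0 0 0.002 0 0 0" --pt "1 0 0 0.004 0 0 0" --pt "1 0 0 0.006 0 0 0" --pt "1 0 0 0.008 0 0 0" --pt "1 0 0 0.01 0 0 0" --pt "1 0 0 0.012 0 0 0" --pt "1 0 0 0.012 0 0 0" --pt "1 0 0 0.01 0 0 0" --pt "1 0 0 0 0 0 0" --pt "1 0 0 0 0 0 0"

```text
clock: 16.32
eef_pos: [0.517, -0.204, 0.1549]
orientation: [3.137, -0.155, 0.002]
wrist_force: [0.5, -0.5, -3.0]
grip_width: 0.021
```

```bash
python3 look.py m
python3 - <<'E'
from fit import *
s=readout.get_state()
for zt in (.073,.0675):print(nose("m",s["eef_pos"][:2],s["eef_pos"][2]-zt))
P,d=pts("m");q=P[(np.hypot(P[...,0]-s["eef_pos"][0],P[...,1]-s["eef_pos"][1])<.006)&(d>0)]
print(np.sort(q[:,2][q[:,2]>.064])[:8],np.sort(q[:,2])[-300:].mean())
E
```

```text
16.3167 0.0209523034591025 [ 0.51697348 -0.20403809  0.15490103] [ 0.4909205  -0.47203309 -2.96460217] [ 1.2e-03 -8.0e-04 -1.0e+00]
tip [255.92358135 193.7040533 ] guide [255.34453823 186.33983232]
(array([ 0.51661495, -0.204085  , -0.01379507, -0.00090836]), 44)
(array([ 0.51669596, -0.20398439, -0.02302512, -0.00664106]), 40)
[0.09035761 0.09053784 0.09160289 0.09182628 0.09290547 0.0931477
 0.09463519 0.09469842] 0.22619519780889102
```

View pics/m_wc.png

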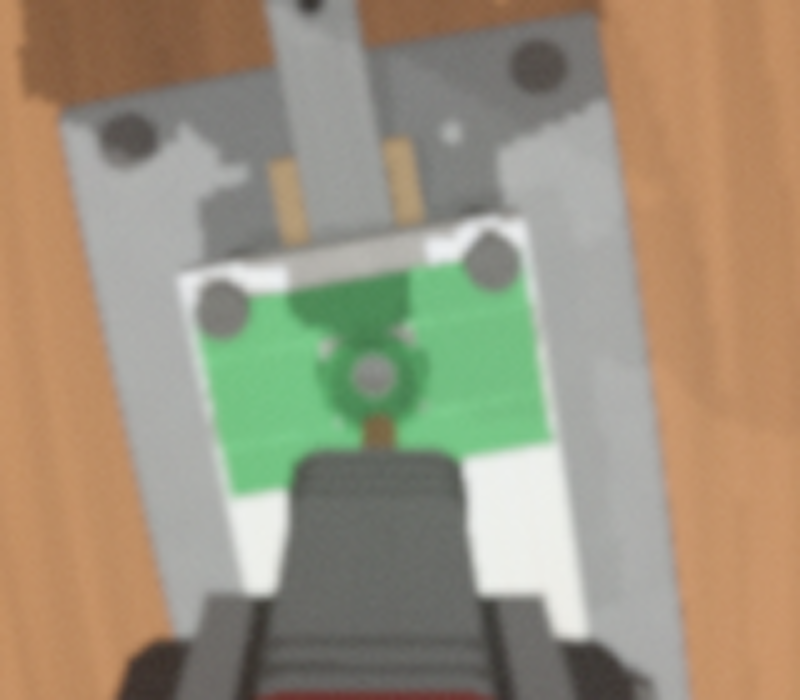

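View pics/m_scene.png

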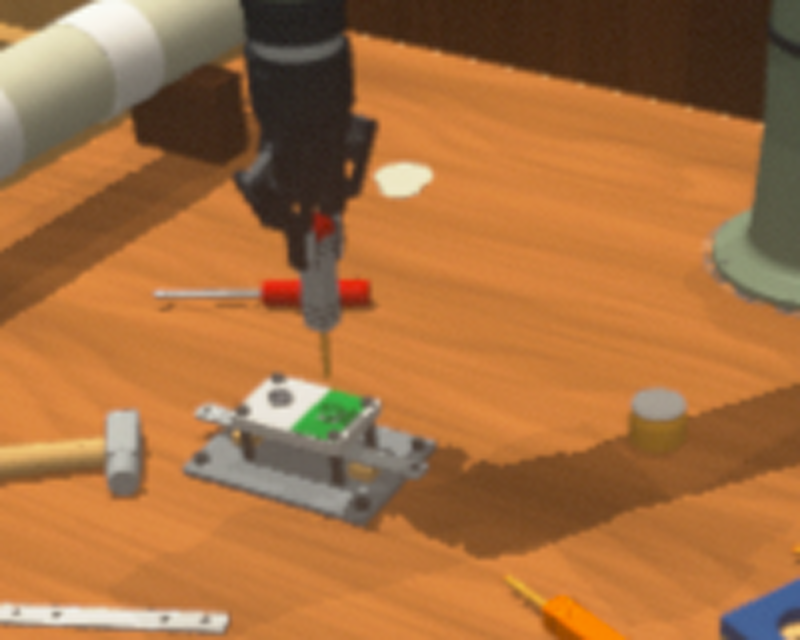

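Emit:
step_arm --pt "1 0 0 0.012 0 0 0" --pt "1 0.003 0.018 0.012 0 0 0" --pt "1 0.006 0.038 0.006 0 0 0" --pt "1 0.007 0.04 0 0 0 0" --pt "1 0.007 0.04 0 0 0 0" --pt "1 0.007 0.04 0 0 0 0" --pt "1 0.007 0.04 0 0 0 0" --pt "1 0.007 0.04 0 0 0 0" --pt "1 0.007 0.04 0 0 0 0" --pt "1 0.007 0.04 0 0 0 0" --pt "1 0.006 0.04 0 0 0 0" --pt "1 0.0035 0.034 0 0 0 0"

```text
clock: 17.47
eef_pos: [0.5837, 0.2089, 0.183]
orientation: [-3.138, 0.154, 0.002]
wrist_force: [1.8, -0.4, -1.5]
grip_width: 0.0209
```

Emit:
step_arm --pt "1 0.002 0.018 0 0 0 0" --pt "1 0.001 0.008 0 0 0 0" --pt "1 0 0 0 0 0 0" --pt "1 0 0 0 0 0 0" --pt "1 0 0 0 0 0 0"

```text
clock: 17.88
eef_pos: [0.5868, 0.2307, 0.1836]
orientation: [3.137, -0.158, -0.002]
wrist_force: [0.6, -0.9, -2.2]
grip_width: 0.021
```

```bash
python3 look.py n
python3 - <<'E'
from fit import *
s=readout.get_state();x,y,z=s["eef_pos"]
print(nose("n",(x,y),z-.0713))
P,d=pts("n")
# seat: recess floor z~.056 and hole
m=(np.hypot(P[...,0]-.587,P[...,1]-.232)<.03)&(d>0)
for lo,hi in((.05,.061),(-.01,.045)):
    q=P[m&(P[...,2]>lo)&(P[...,2]<hi)];print(lo,len(q),q.mean(0) if len(q) else 0)
q=P[m&(P[...,2]>.066)&(P[...,2]<.073)];ins=P[m&(P[...,2]<.0625)]
c,r=cv2.minEnclosingCircle(ins[:,:2].astype(np.float32)*1000);print("recess",c,r)
E
```

```text
17.8833 0.020996281363589168 [0.58683754 0.23068719 0.18363012] [ 0.58868525 -0.88827977 -2.19204651] [-1.e-03 -9.e-04 -1.e+00]
tip [256.11236523 193.673285  ] guide [240.38399968 422.9427145 ]
(array([ 0.58617033,  0.23032669, -0.00830027,  0.01566372]), 44)
0.05 882 [0.58698811 0.23072241 0.05553463]
-0.01 91 [0.5865901  0.22671243 0.02322362]
recess (587.072509765625, 231.6769561767578) 19.03248405456543
```

View pics/n_wc.png

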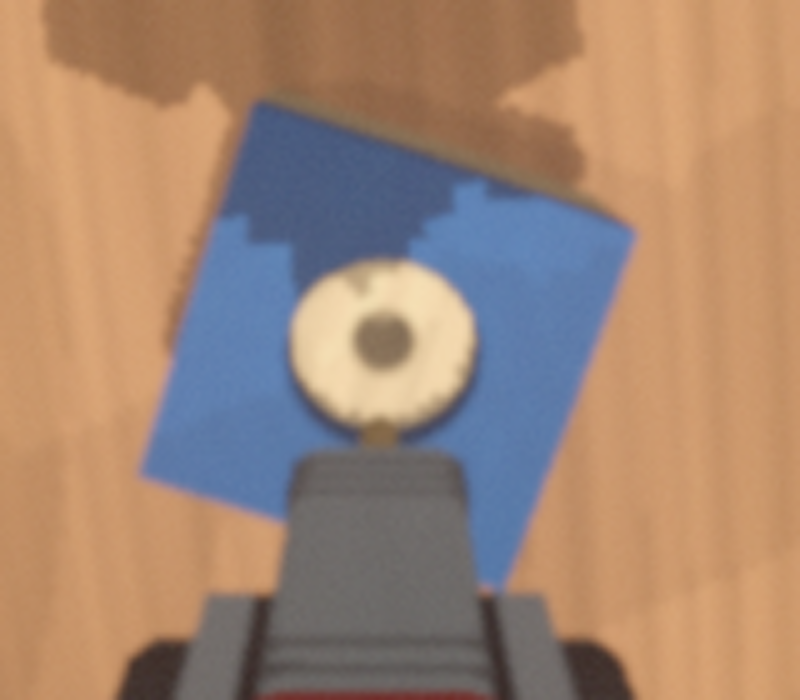

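Emit:
step_arm --pt "1 0.0008 0.0013 -0.005 0 0 0" --pt "1 0 0 -0.012 0 0 0" --pt "1 0 0 -0.012 0 0 0" --pt "1 0 0 -0.012 0 0 0" --pt "1 0 0 -0.008 0 0 0" --pt "1 0 0 0 0 0 0" --pt "1 0 0 0 0 0 0"

```text
clock: 18.62
eef_pos: [0.5876, 0.2331, 0.1347]
orientation: [3.137, -0.156, -0.001]
wrist_force: [-0.6, -0.4, -2.9]
grip_width: 0.0209
```

```bash
python3 look.py o
python3 - <<'E'
from fit import *
s=readout.get_state();x,y,z=s["eef_pos"]
print(nose("o",(x,y),z-.0713))
P,d=pts("o")
m=(np.hypot(P[...,0]-.587,P[...,1]-.232)<.03)&(d>0)
ins=P[m&(P[...,2]<.0625)]
c,r=cv2.minEnclosingCircle(ins[:,:2].astype(np.float32)*1000);print("recess",c,r)
E
```

```text
18.6167 0.02089323862923356 [0.58764487 0.23310775 0.13473291] [-0.62371174 -0.37826994 -2.92661785] [-1.e-03 -3.e-04 -1.e+00]
tip [256.11216282 193.72642687] guide [238.8652884  445.79481086]
(array([ 0.58690403,  0.23303469, -0.00297001,  0.00260494]), 44)
recess (587.14111328125, 231.71812438964844) 19.038101196289062
```

View pics/o_wc.png

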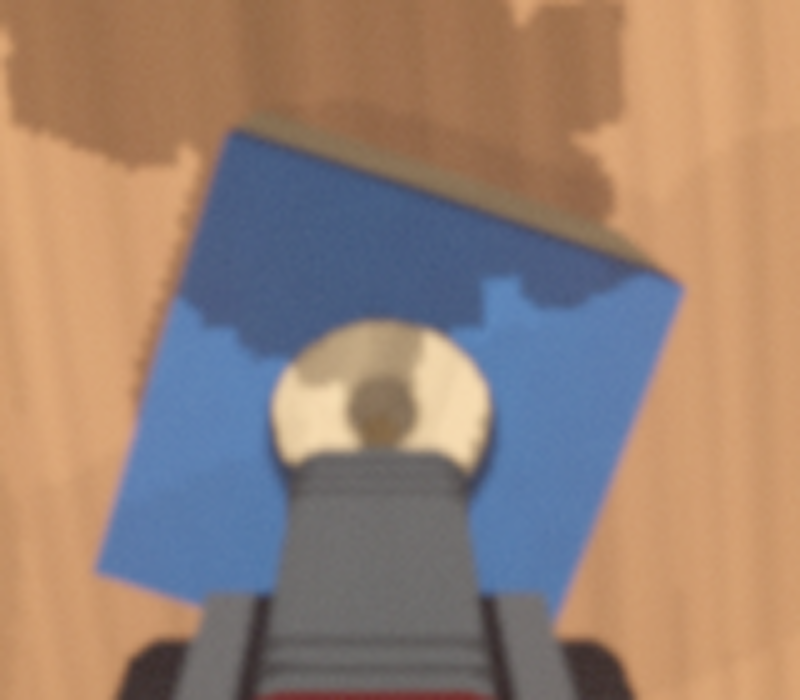

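Emit:
step_arm --pt "1 0.0003 -0.001 -0.004 0 0 0" --pt "1 0 0 -0.006 0 0 0" --pt "1 0 0 -0.006 0 0 0" --pt "1 0 0 0 0 0 0"

```text
clock: 19.1
eef_pos: [0.5871, 0.2322, 0.1174]
orientation: [3.137, -0.155, -0.004]
wrist_force: [-0.6, 0.9, -2.8]
grip_width: 0.0207
```

Emit:
step_arm --pt "1 0 0 -0.006 0 0 0" --pt "1 0 0 -0.006 0 0 0" --pt "1 0 0 -0.006 0 0 0" --pt "1 0 0 -0.006 0 0 0" --pt "1 0 0 0 0 0 0"

```text
clock: 19.52
eef_pos: [0.5871, 0.2322, 0.0933]
orientation: [3.137, -0.155, -0.004]
wrist_force: [-0.4, -0.2, -2.3]
grip_width: 0.0208
```

Emit:
step_arm --pt "1 0 0 -0.005 0 0 0" --pt "1 0 0 -0.005 0 0 0" --pt "1 0 0 -0.003 0 0 0" --pt "1 0 0 0 0 0 0"

```text
clock: 19.85
eef_pos: [0.5876, 0.2323, 0.0812]
orientation: [3.137, -0.155, -0.002]
wrist_force: [-0.6, 0.0, -2.4]
grip_width: 0.0207
```

Emit:
step_arm --pt "1 0 0 -0.002 0 0 0" --pt "1 0 0 -0.001 0 0 0" --pt "1 0 0 -0.001 0 0 0" --pt "1 0 0 0 0 0 0"

```text
clock: 20.18
eef_pos: [0.5882, 0.2325, 0.0781]
orientation: [-3.138, 0.155, -0.0]
wrist_force: [-1.0, 0.4, -2.6]
grip_width: 0.0206
```

Emit:
step_arm --pt "1 0 0 -0.001 0 0 0" --pt "1 0 0 0 0 0 0"

```text
clock: 20.35
eef_pos: [0.5882, 0.2325, 0.077]
orientation: [-3.138, 0.156, -0.0]
wrist_force: [0.0, 0.7, -2.2]
grip_width: 0.0208
```

Emit:
step_arm --pt "1 0 0 -0.0005 0 0 0" --pt "1 0 0 0 0 0 0"

```text
clock: 20.52
eef_pos: [0.5882, 0.2325, 0.0766]
orientation: [-3.138, 0.156, -0.0]
wrist_force: [-0.0, 0.1, -1.9]
grip_width: 0.021
```

Emit:
step_arm --pt "1 0 0 -0.0005 0 0 0" --pt "1 0 0 -0.0005 0 0 0" --pt "1 0 0 0 0 0 0"

```text
clock: 20.77
eef_pos: [0.5882, 0.2325, 0.0755]
orientation: [3.138, -0.155, -0.0]
wrist_force: [-0.9, -0.1, -2.7]
grip_width: 0.021
```

Emit:
step_arm --pt "1 0 0 -0.0005 0 0 0" --pt "1 0 0 0 0 0 0"

```text
clock: 20.93
eef_pos: [0.5882, 0.2325, 0.0751]
orientation: [-3.138, 0.155, -0.0]
wrist_force: [-1.6, -0.3, -3.3]
grip_width: 0.021
```

Emit:
step_arm --pt "1 0 0 -0.0005 0 0 0" --pt "1 0 0 -0.0005 0 0 0" --pt "1 0 0 0 0 0 0"

```text
clock: 21.18
eef_pos: [0.5884, 0.2325, 0.075]
orientation: [-3.138, 0.155, -0.001]
wrist_force: [-1.9, -1.0, 4.7]
grip_width: 0.0207
```

Emit:
step_arm --pt "1 0 0 -0.0005 0 0 0" --pt "1 0 0 0 0 0 0"

```text
clock: 21.35
eef_pos: [0.5884, 0.2326, 0.075]
orientation: [-3.137, 0.155, -0.002]
wrist_force: [-3.2, -1.1, 9.0]
grip_width: 0.0209
```

Seated. Back up half a millimetre to relieve load, then open gently.

Emit:
step_arm --pt "1 0 0 0.0006 0 0 0" --pt "1 0 0 0 0 0 0" --pt "0.7 0 0 0 0 0 0" --pt "0.6 0 0 0 0 0 0" --pt "0.6 0 0 0 0 0 0" --pt "0.5 0 0 0 0 0 0" --pt "0.4 0 0 0 0 0 0" --pt "0.3 0 0 0 0 0 0" --pt "0.2 0 0 0 0 0 0" --pt "0.2 0 0 0 0 0 0" --pt "0.2 0 0 0 0 0 0" --pt "0.2 0 0 0 0 0 0" --squeeze 20

```text
clock: 22.35
eef_pos: [0.5882, 0.2325, 0.0742]
orientation: [-3.138, 0.155, -0.0]
wrist_force: [-0.5, 0.4, 0.2]
grip_width: 0.0682
```

```bash
python3 look.py p
```

```text
22.35 0.06822312444492737 [0.58820574 0.23247628 0.07418948] [-0.47036065  0.41873278  0.23806233] [ 0.  0. -1.]
tip [256.03288825 193.75608044] guide [237.02846061 475.51728637]
```

View pics/p_wrist.png

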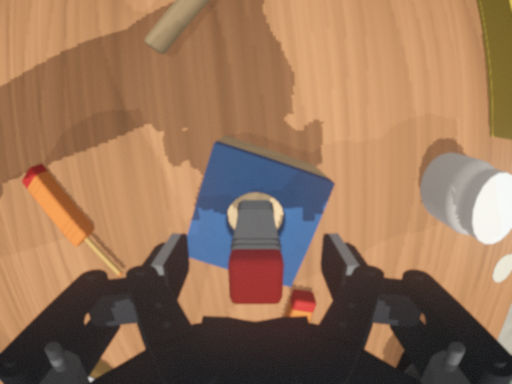

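Released, marker upright in the stand. Rise clear and check.

Emit:
step_arm --pt "0.2 0 0 0.01 0 0 0" --pt "0.1 0 0 0.015 0 0 0" --pt "0 0 0 0.02 0 0 0" --pt "0 0 0 0.02 0 0 0" --pt "0 0 0 0.02 0 0 0" --pt "0 0 0 0.02 0 0 0" --pt "0 0 0 0.02 0 0 0" --pt "0 0 0 0.015 0 0 0" --pt "0 0 0 0 0 0 0" --pt "0 0 0 0 0 0 0" --pt "0 0 0 0 0 0 0"

```text
clock: 23.42
eef_pos: [0.5877, 0.2323, 0.2134]
orientation: [3.137, -0.155, -0.002]
wrist_force: [-0.2, -0.3, -1.0]
grip_width: 0.0853
```

```bash
python3 look.py q
python3 - <<'E'
from fit import *
P,d=pts("q")
m=(np.hypot(P[...,0]-.587,P[...,1]-.232)<.03)&(d>0)
q=P[m&(P[...,2]>.140)&(P[...,2]<.152)];print("cap",len(q),q.mean(0),np.median(q[:,2]))
im,d=cams.capture("scene"); cv2.imwrite("pics/q_s.png",im)
im=cv2.imread("pics/q_wrist.png");cv2.imwrite("pics/q_wc.png",cv2.resize(im[130:260,190:330],None,fx=4,fy=4))
E
```

```text
23.4167 0.08532410274241113 [0.58771954 0.23232716 0.21344552] [-0.16868306 -0.26667679 -1.01830664] [-1.e-03 -3.e-04 -1.e+00]
tip [256.11278418 193.72329004] guide [240.22305707 410.88512318]
cap 671 [0.58734422 0.23362128 0.14552707] 0.14569342475861538
```

View pics/q_wc.png

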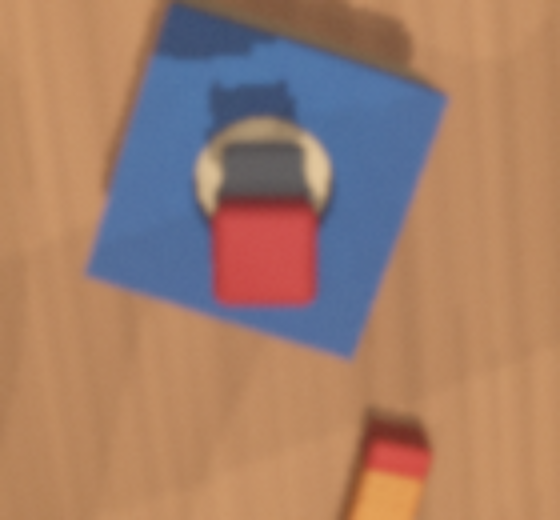

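View pics/q_s.png

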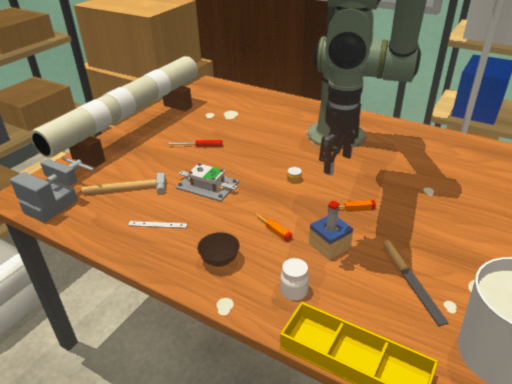

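```bash
python3 -c "
from cell import job;print(job.job_done())"
```

```text
the job is handed in; nothing more can be done
None
```

The spring marker was tripped once on the brace bar through the green funnel and put back upright in its stand. The job was handed in at about 23.6 s of the 58 s allowed; it reports no verdict.

- **Bar height:** the nose touched the bar about 36–37 mm below the funnel rim, matching what the wrist depth image had shown.
- **Pressing:** I pressed in 0.3–0.5 mm steps, up to about 12.4 N above the unloaded reading. The marker may have been slipping slightly in the jaws, because the force levelled off there. I raised the grip from 60 to 110 N without moving the arm, and the marker tripped during that pause.
- **The snap:** net force fell to about 4 N. One further 0.3 mm step had been sent in the same batch, which raised it to about 7 N. Then I lifted off.
- **Return to the stand:** seating it pushed about 11 N through the shoulder, and I relieved that load before opening the jaws.
- **Last checks:** the cap top is at the same height as at the start (0.1455 m, against 0.146 m). The barrel is within about 2 mm of the recess axis and looks upright. The gripper is clear, and the bystanders look unmoved by eye.
- **Disagreements:**
  - The open fingers ended about 50 mm short of the stated tool point in both the wrist and scene cameras, against the 13 mm given. I gripped 10 mm lower to allow for it.
  - The network's funnel position in the scene picture was about 25 mm off, so I used a depth fit of the rim instead.
- **Not measured:** that the latch moved fully is inferred from the force drop and the visibly shorter nose.

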